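# Load a piston into the bench oven

## Task

Put the 60 mm grooved piston into the bench oven: let the drop-down door all the way down, stand the piston upright on the tray that comes out with it, and push the door back up until it is fully shut. A sliding catch on the oven's roof may be holding the door; nobody can see which way it lets go, so try, and never force the door, knock the oven or drop the piston. Leave the other two turned parts and the spray can where they stand, and do not tip the piston over.

Things in the scene. Friction and masses are not known exactly. Their poses are not given: they have to be found in the camera images.
- oven: Grey bench oven, 280 wide (y) x 240 deep (x) x 287 high on four feet, fixed to the bench; origin at the centre of its underside, z up. Its front, with the door, faces its own -x; front plane at x = -120. A 35 mm control box is on its -y side. Pulling, knocking or dropping must not load it with more than 150 N.
- door (a joint): Angle (rad) of the oven door about its lower edge: 0 shut (upright), grows as it comes down, stop at 1.25 (18 degrees short of level, outer face down). Panel 274 wide, 14 thick, 205 high from the hinge line, which lies on its inner face. It stays where it is left (spring, stiff hinge): 2 to 6 N at the bar moves it. Held by the catch, it gives only about 0.01. Push it down on the inner face at the upper edge.
- hinge (a point): Middle of the door's hinge line, at oven x = -120, y = 0, z = 70; axes as the oven's (hinge line along y).
- bar (a point): Middle of the door's round handle bar: 12 thick, 210 long, parallel to the hinge, on posts 98 either side. Its axis is 185 from the hinge along the door, 59 out from the inner face; gap behind it 39. Axes: z along the door to its upper edge, -x outward. 255 above the bench when shut; door down, it hangs under the door, 72 above the bench, and can be pushed up from below with a tilted tool.
- catch (a joint): Position (m) of the sliding catch along oven y: 0 at its -y end, 0.04 at its +y end. Slides with about 2 N, stays where left. Its hidden bolt may or may not hold the door at the start; the position does not tell. Sliding it fully to one end frees the door: at least one of the two ends does, which one differs each time. Leave it where it freed the door, or the door cannot shut.
- knob (a point): Centre of the catch's knob on the oven's roof: an upright black block 14 (x) x 16 (y) x 28 high, this point 18 above the roof, its top 32 above it; 30 behind the oven's front plane. Axes as the oven's.
- tray_mid (a point): Centre of the inner floor of the aluminium tray: inside 117 (oven x) x 212 (y), rim 12 above the floor, floor 134 above the bench; axes as the oven's. It moves with the door: door down, it has come 170 out (in proportion to the door angle), front rim 123 in front of the oven's front plane; door shut, it is wholly inside.
- piston_mid (a point): Centre of the piston to load: plain aluminium disc 60 in diameter, 40 high, two grooves round it and a bore in the top, standing upright (z up) on the bench; the centre is 20 above its underside. 0.2 to 0.4 kg.
- plunger_mid (a point): Centre of another turned part, to be left alone: slim aluminium cylinder 38 in diameter, 48 high, standing near the piston.
- gland_mid (a point): Centre of another turned part, to be left alone: aluminium flange 90 in diameter, 12 thick, with a 56 hub, 34 high in all, lying near the piston.
- spray_mid (a point): Middle (80 above the bench) of a white spray can, 64 in diameter, 193 high, to be left alone.
Not all that is in view belongs to the job. What is shaped like the part that bears piston_mid but purple or red is not meant.

How it is judged:
By the outcome, as a careful person would: the job done as asked, in the order asked, and still so for the second after the job is handed in, with the robot touching nothing.
It also fails if it takes over 72 s, if anything falls off the work surface, if the arm or the gripper's body presses on something with over 40 N, if the wrist force passes 120 N, or if a joint passes its speed limit or range.

## Robot

A 6-joint arm with a two-finger parallel gripper is mounted at the origin on the work surface. World frame = base frame: x ahead of the robot, y to its left, z up, the work surface at z = 0. Lengths are in m, angles in degrees, forces in N, time in s.
With the tool pointing down it reaches from about 0.375 to 0.9 m from the base axis. Payload 3.1 kg.
Tool frame: the origin (TCP) lies midway between the tips of the shut fingers; the grasp point (between the pads) lies bot.pinch_z behind it (bot.pinch_z is the distance from the TCP to the grasp point, in m); z points along the fingers, y is the direction in which the jaws open and shut (so a half turn about z gives the same grasp; the last joint's range is limited). The gripper opens to 87 mm and grips with 3 to 60 N. Pads are 19 mm wide; open, the fingers measure 117 mm over their backs; the gripper's body (75 mm by 190 mm) begins 51 mm behind the grasp point.
Start: joints at [-86.144, 30.224, 82.088, -0, 67.689, -10.227], TCP at [0.152, -0.606, 0.223] pointing down, gripper open.
Joint ranges: [-176.69, 176.69], [-43.24, 126.21], [12.49, 139.97], [-82, 262], [0, 151.66], [-163.58, 163.58]. Speed limits (degrees/s): [159.86, 159.86, 180, 180, 180, 180].

## Interface

Orientations are given as a 3x3 rotation matrix whose columns are the frame's x, y, z axes.
In Python, from rig import bot gives the robot as it stands.
- The arm moves only by the tool apply_moves, never from a script. Its argument "motion" is text: rows parted by semicolons, each of 7 numbers parted by spaces: the shift along the tool's x, y, z in m, then the turn, a rotation vector about the tool's x, y, z in degrees, then the finger opening in m, from 0 to 0.087. A call has exactly 8 rows; each row is the pose to reach, as a shift and turn from the pose commanded when the call began, along the tool's axes at that moment; what a row does not reach only later rows make up. A row lasts 1/8 s, in which the tool goes at most 62.5 mm and 10.7 degrees, less where a joint would pass 70% of its speed; a pose out of reach is approached as far as the arm can. A call with a gripper value outside its range is refused whole. The fingers move at their own pace and stop on an object; the grip force is fixed at half the most. Time passes only in rows, so rows that repeat a pose let the fingers close, or fill a call up. It gives the time, the measured TCP pose, the force and the opening at its end, in the units of the state.
- bot.read_state(): the state, without advancing time (a new reading comes with each control period).
- bot.capture(name): name is "side" or "top" or "wrist"; returns the picture (400x640x3 uint8, red, green, blue); there is no depth.
- bot.get_calibration(name): a dict with "fx", "fy", "cx", "cy" (pixels), "rvec" (rotation vector, rad) and "tvec" (3), from world to camera coordinates, as OpenCV has them. Camera axes: x right, y down, z forward; pixel columns grow to the right and rows downward; lengths in m; the calibration is good to about 2 mm. A picture is of the moment at which its call begins: read the wrist's pose just before it. get_calibration takes no time and is no camera call; for the wrist camera it gives the pose at the moment of the call.
- bot.hand_in(): hands the job in, once; it reports no verdict.
Trained networks look in the newest picture that a camera, given by its name, has taken for a name from the list of things; names that differ only in an ending like _2 or _b are one class to them, and where a whole thing is asked for, a point or a joint stands for the part that bears it (a point fixed in the world has none). Each returns a list of dicts, best first, with "p" (0 to 1); they miss things now and then, are a little off and sometimes report something else, mostly with a low value. They report only what shows in the picture. A call takes as long as a camera call. They do not tell look-alikes from the thing itself.
- bot.find_in(name, camera): "point" ([x, y, z] in m, in world coordinates, good to about 4 mm: the middle of the surface that is visible of it).
The state is a dict: "time_s": time; "joint_positions": joint angles; "qvel": joint speeds; "tau": joint torques, N m; "position": TCP position; "tcp_rot": TCP orientation; "force": force on the tool from outside, world axes, zero at the start; "moment": the same for the moment, N m; "opening": opening from 0.0 (shut) to 1.0 (fully open).
Only numpy, scipy, OpenCV 4.12 (cv2) and the standard library are available. Lean on these libraries where they do the work, as an engineer would, in place of code of your own. Each camera call takes 0.05 s, during which the arm holds its last target.

## Working session

There is one attempt and no reset: what is moved stays moved. The work goes in short steps, Python scripts to look and compute and a tool call to move; the robot and the scene stay as the last step left them, time stands still between calls to the robot, and variables do not carry over. Pictures are saved under pics/ and viewed, and the job is handed in when it is done.

Besides the shell and the picture viewer there is one more tool, called after ">>>" by a JSON object that holds its "method" and its "body". apply_moves: Moves the arm, as the interface text tells. Its arguments: {"type":"object","properties":{"motion":{"type":"string"}},"required":["motion"]}

```bash
ls; mkdir -p pics; cat > h.py <<'E'
from rig import bot
import numpy as np, cv2
def snap(c,n):
    im=bot.capture(c); cv2.imwrite(f'pics/{n}.png',im[:,:,::-1]); return im
def cal(c):
    k=bot.get_calibration(c); R=cv2.Rodrigues(np.array(k['rvec'],float))[0]; return k,R,np.array(k['tvec'],float).ravel()
def proj(c,P):
    k,R,t=cal(c); q=R@np.array(P,float)+t; return np.array([k['fx']*q[0]/q[2]+k['cx'],k['fy']*q[1]/q[2]+k['cy']])
def onz(c,u,v,z):
    k,R,t=cal(c); d=R.T@np.array([(u-k['cx'])/k['fx'],(v-k['cy'])/k['fy'],1]); o=-R.T@t
    return o+d*(z-o[2])/d[2]
def st():
    s=bot.read_state(); print('t',round(s['time_s'],2),'pos',np.round(s['position'],4),'F',np.round(s['force'],1),'open',round(s['opening'],3)); print(np.round(s['tcp_rot'],3).tolist(), np.round(s['joint_positions'],1)); return s
E
python3 - <<'E'
from h import *
st(); print(bot.pinch_z)
for c in ['side','top','wrist']:
    snap(c,c+'0')
for c in ['top','side']:
    for n in ['oven','door','bar','knob','catch','piston_mid','plunger_mid','gland_mid','spray_mid','tray_mid','hinge']:
        try: print(c,n,[(np.round(d['point'],3).tolist(),round(d['p'],2)) for d in bot.find_in(n,c)][:4])
        except Exception as e: print(n,e)
print(bot.read_state()['time_s'])
E
```

```text
pics
t 0.0 pos [ 0.1521 -0.6055  0.2216] F [ 0.7  0.2 -0.1] open 0.997
[[0.97, 0.243, -0.0], [0.243, -0.97, 0.002], [0.0, -0.002, -1.0]] [-86.1  30.3  82.2  -0.   67.7 -10.2]
0.0187
top oven [([0.673, 0.195, 0.289], 0.68)]
top door [([0.628, 0.091, 0.26], 0.57)]
top bar [([0.624, 0.09, 0.26], 0.77)]
top knob [([0.531, -0.387, 0.048], 0.58), ([0.646, 0.129, 0.302], 0.47)]
top catch [([0.65, 0.129, 0.295], 0.47)]
top piston_mid [([0.451, -0.346, 0.041], 0.76), ([0.709, -0.209, 0.039], 0.74), ([0.719, -0.297, 0.037], 0.69), ([0.602, -0.246, 0.043], 0.54)]
top plunger_mid [([0.531, -0.386, 0.047], 0.53)]
top gland_mid [([0.463, -0.225, 0.015], 0.78), ([0.648, 0.131, 0.303], 0.27)]
top spray_mid []
top tray_mid []
top hinge [([0.67, 0.197, 0.288], 0.95), ([0.646, 0.129, 0.302], 0.49)]
side oven [([0.663, 0.131, 0.269], 0.9)]
side door [([0.634, 0.094, 0.186], 0.76), ([0.53, -0.395, 0.049], 0.47), ([0.656, 0.129, 0.296], 0.16)]
side bar [([0.629, 0.094, 0.186], 0.82)]
side knob [([0.653, 0.13, 0.296], 0.49)]
side catch [([0.599, -0.258, 0.04], 0.44)]
side piston_mid [([0.72, -0.306, 0.039], 0.87), ([0.447, -0.36, 0.043], 0.83), ([0.597, -0.256, 0.038], 0.57), ([0.702, -0.216, 0.044], 0.56)]
side plunger_mid [([0.53, -0.397, 0.049], 0.7)]
side gland_mid []
side spray_mid []
side tray_mid []
side hinge [([0.663, 0.134, 0.27], 0.9)]
1.25
```

View pics/top0.png

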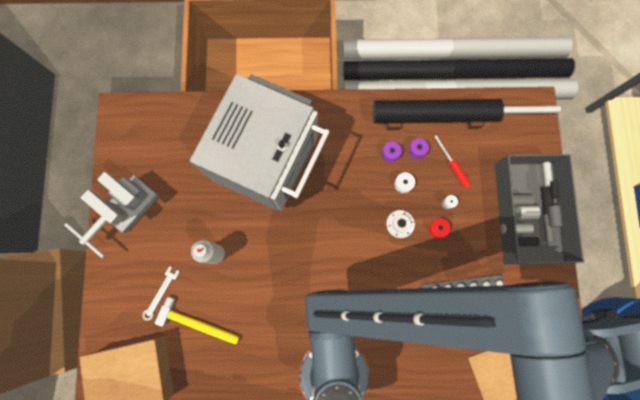

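View pics/side0.png

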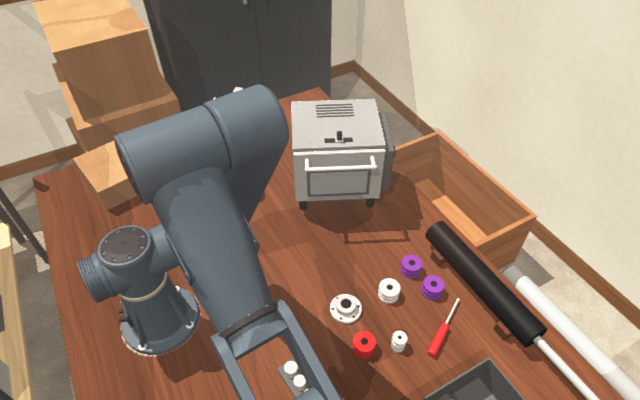

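View pics/wrist0.png

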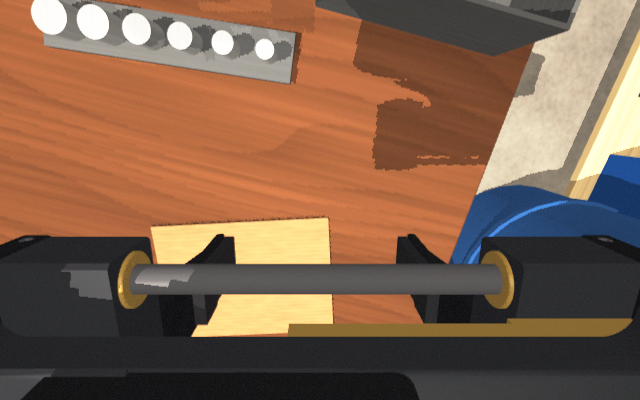

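```bash
python3 - <<'E'
import cv2
a=cv2.imread('pics/top0.png')[60:220,170:350]; cv2.imwrite('pics/c1.png',cv2.resize(a,None,fx=4,fy=4,interpolation=cv2.INTER_CUBIC)[:600])
a=cv2.imread('pics/side0.png')[85:215,275:410]; cv2.imwrite('pics/c2.png',cv2.resize(a,None,fx=4.5,fy=4.5,interpolation=cv2.INTER_CUBIC))
E
```

```text
(no output)
```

View pics/c1.png

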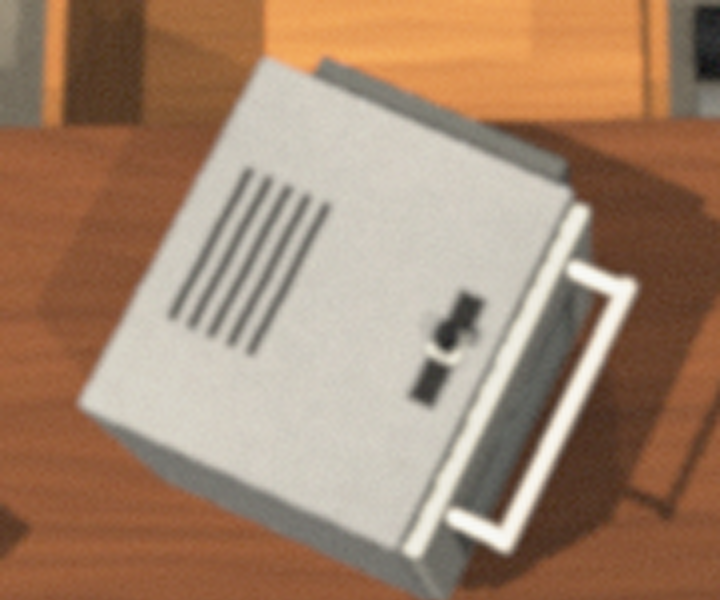

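View pics/c2.png

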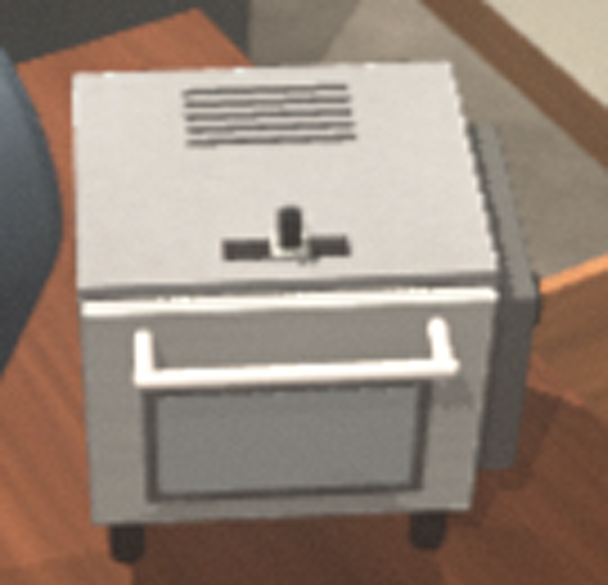

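```bash
cat > fit.py <<'E'
from h import *
from scipy.optimize import least_squares
T=lambda u,v:(170+u/4,60+v/4); S=lambda u,v:(275+u/4.5,85+v/4.5)
obs=[('top',T(268,58),(120,-140,287)),('top',T(572,190),(-120,-140,287)),('top',T(403,550),(-120,140,287)),('top',T(80,403),(120,140,287)),
('top',T(628,285),(-179,-102,257)),('top',T(506,545),(-179,102,257)),
('side',S(75,75),(120,140,287)),('side',S(450,63),(120,-140,287)),('side',S(497,288),(-120,-140,287)),('side',S(80,290),(-120,140,287)),
('side',S(140,375),(-179,102,257)),('side',S(452,362),(-179,-102,257)),]
C={c:cal(c) for c in('top','side')}
def pj(c,P):
    k,R,t=C[c]; q=R@P+t; return np.array([k['fx']*q[0]/q[2]+k['cx'],k['fy']*q[1]/q[2]+k['cy']])
def w(p,l):
    c,s=np.cos(p[2]),np.sin(p[2]); l=np.array(l)/1000; return np.array([p[0]+c*l[0]-s*l[1],p[1]+s*l[0]+c*l[1],l[2]])
def res(p): return np.concatenate([pj(c,w(p,l))-uv for c,uv,l in obs])
r=least_squares(res,[0.7,0.2,1.0],loss='soft_l1'); print(r.x,np.degrees(r.x[2])); print(np.round(res(r.x).reshape(-1,2),1).tolist())
for y in (-20,-10,0,10,20): print(y,w(r.x,(-90,y,319)),pj('top',w(r.x,(-90,y,319))),pj('side',w(r.x,(-90,y,319))))
for l in [(-120,-140,287),(-120,140,287)]: print(l,w(r.x,l))
E
python3 fit.py
```

```text
[0.68894842 0.2136951  1.12230971] 64.30360984267855
[[-0.0, -1.2], [1.5, -0.3], [-0.4, -0.0], [0.3, 0.2], [1.0, -0.1], [0.6, -0.4], [-1.2, -0.9], [-0.3, -1.3], [0.3, -4.4], [-1.1, -1.1], [-0.5, 0.5], [-0.4, 0.5]]
-20 [0.6679463  0.12392366 0.319     ] [285.08719816 136.87243017] [345.10034844 131.29689766]
-10 [0.65893525 0.12825969 0.319     ] [283.46145372 140.15175257] [341.73746738 131.42667281]
0 [0.64992421 0.13259571 0.319     ] [281.83102734 143.44051902] [338.37252105 131.55652767]
10 [0.64091317 0.13693173 0.319     ] [280.19589875 146.73877038] [335.00550755 131.68646229]
20 [0.63190212 0.14126776 0.319     ] [278.55604759 150.04654774] [331.63642499 131.81647677]
(-120, -140, 287) [0.76307075 0.04485826 0.287     ]
(-120, 140, 287) [0.51076153 0.1662669  0.287     ]
```

```bash
python3 - <<'E'
from h import *
print([a for a in dir(bot) if not a.startswith('_')])
# piston refine
a=cv2.imread('pics/top0.png')[130:250,370:470]; cv2.imwrite('pics/c3.png',cv2.resize(a,None,fx=5,fy=5,interpolation=cv2.INTER_CUBIC))
for uv in [(404,182)]: print(onz('top',*uv,.04))
E
```

```text
['PlanningError', 'capture', 'find_in', 'get_calibration', 'hand_in', 'pinch_z', 'read_state']
[ 0.60009227 -0.24176241  0.04      ]
```

View pics/c3.png

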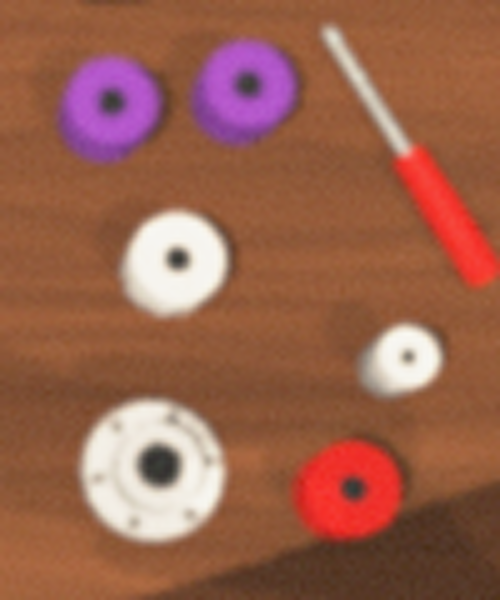

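```bash
cat >> h.py <<'E'
from scipy.spatial.transform import Rotation as Ro
OV=np.array([0.689,0.2137]); YW=np.radians(64.3)
X=np.array([np.cos(YW),np.sin(YW),0]); Y=np.array([-np.sin(YW),np.cos(YW),0]); Z=np.array([0,0,1.])
def ow(x,y,z): # oven mm -> world m
    return np.array([OV[0],OV[1],0])+X*x/1e3+Y*y/1e3+Z*z/1e3
def toov(p): d=np.array(p)-[OV[0],OV[1],0]; return np.array([d@X,d@Y,d[2]])*1e3
def Rt(beta=0):
    b=np.radians(beta); z=-Z*np.cos(b)+X*np.sin(b); x=X*np.cos(b)+Z*np.sin(b); return np.column_stack([x,np.cross(z,x),z])
def go(pos,R=None,s=None):
    s=s or bot.read_state(); R0=np.array(s['tcp_rot']); p0=np.array(s['position'])
    d=R0.T@(np.array(pos)-p0); rv=np.zeros(3) if R is None else np.degrees(Ro.from_matrix(R0.T@R).as_rotvec())
    print('shift',np.round(d,4),'turn',np.round(rv,2),'dist',round(np.linalg.norm(d),3)); return d,rv
E
python3 - <<'E'
from h import *
print(toov([0.152,-.606,0]))
go([0.152,-.606,.43],Rt()); go(ow(-90,0,400),Rt()); go((ow(-90,0,400)+np.array([0.152,-.606,.42]))/2,Rt())
E
```

```text
[-971.4877628   128.40800881    0.        ]
shift [-1.000e-04 -2.000e-04 -2.074e-01] turn [  0.    -0.   -50.22] dist 0.207
shift [ 0.6627 -0.5954 -0.1774] turn [  0.    -0.   -50.22] dist 0.908
shift [ 0.3313 -0.2978 -0.1874] turn [  0.    -0.   -50.22] dist 0.483
```

>>> {"method": "apply_moves", "body": {"motion": "0.015 -0.015 -0.055 0 0 -5 0.036; 0.04 -0.035 -0.1 0 0 -11 0.036; 0.08 -0.07 -0.13 0 0 -17 0.036; 0.12 -0.11 -0.15 0 0 -23 0.036; 0.16 -0.145 -0.165 0 0 -29 0.036; 0.205 -0.185 -0.175 0 0 -35 0.036; 0.25 -0.225 -0.18 0 0 -41 0.036; 0.295 -0.265 -0.18 0 0 -50.2 0.036"}}

```text
time_s: 2.25
position: [0.3747, -0.2759, 0.4034]
tcp_rot: [[0.43, 0.903, 0.002], [0.903, -0.43, -0.002], [-0.001, 0.002, -1.0]]
force: [1.3, 0.2, 0.3]
opening: 0.415
```

```bash
python3 - <<'E'
from h import *
st(); go(ow(-90,0,400),Rt());go(ow(-90,0,345),Rt())
E
```

```text
t 2.25 pos [ 0.3747 -0.2759  0.4034] F [1.3 0.2 0.3] open 0.415
[[0.43, 0.903, 0.002], [0.903, -0.43, -0.002], [-0.001, 0.002, -1.0]] [-50.2   7.   88.2   0.   84.7 -24.7]
shift [0.4871 0.0729 0.0031] turn [0.12 0.04 0.24] dist 0.493
shift [0.4872 0.0728 0.0581] turn [0.12 0.04 0.24] dist 0.496
```

>>> {"method": "apply_moves", "body": {"motion": "0.061 0.009 0 0 0 0 0.036; 0.122 0.018 0 0 0 0 0.036; 0.183 0.027 0 0 0 0 0.036; 0.244 0.036 0 0 0 0 0.036; 0.305 0.045 0 0 0 0 0.036; 0.366 0.055 0 0 0 0 0.036; 0.427 0.064 0 0 0 0 0.036; 0.487 0.073 0.003 0 0 0.2 0.036"}}

```text
time_s: 3.25
position: [0.6519, 0.1316, 0.3999]
tcp_rot: [[0.437, 0.899, 0.001], [0.899, -0.437, -0.0], [0.0, 0.001, -1.0]]
force: [0.8, -1.2, 0.1]
opening: 0.418
```

```bash
python3 - <<'E'
from h import *
s=st(); print(toov(s['position'])); go(ow(-90,0,300),Rt())
snap('wrist','w1'); snap('side','s1');snap('top','t1')
for l in [(-90,0,319),(-90,20,287),(-90,-20,287)]: print(proj('wrist',ow(*l)))
for c in ['wrist']: print([(np.round(toov(d['point']),1),d['p']) for d in bot.find_in('knob',c)])
E
```

```text
t 3.25 pos [0.6519 0.1316 0.3999] F [ 0.8 -1.2  0.1] open 0.418
[[0.437, 0.899, 0.001], [0.899, -0.437, -0.0], [0.0, 0.001, -1.0]] [ 1.8 26.1 61.3 -0.  92.5 27.7]
[-90.09012349  -2.17859607 399.88409459]
shift [ 0.0001 -0.0023  0.0999] turn [ 0.06 -0.01 -0.21] dist 0.1
[315.31338783 212.39229878]
[292.47749236 201.89841614]
[338.29180342 201.92938324]
[(array([-82.2,  -3.1, 301.9]), 0.93)]
```

View pics/w1.png

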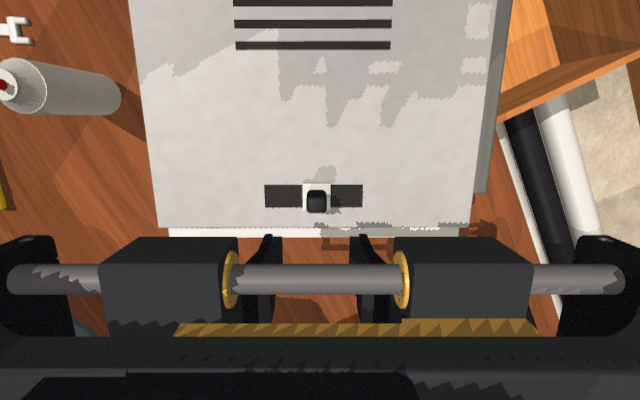

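View pics/s1.png

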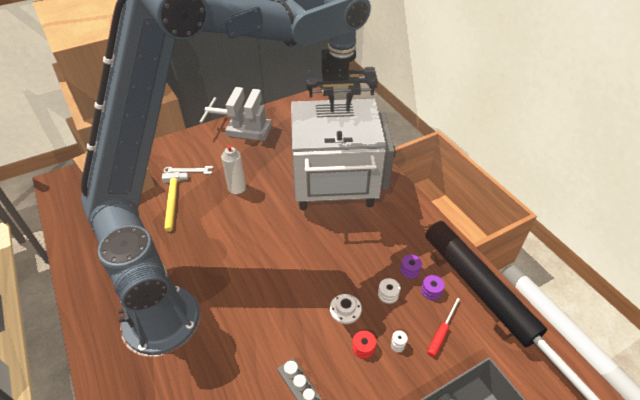

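```bash
python3 - <<'E'
from h import *
for l in [(-120,140,287),(-120,-140,287),(-134,137,275),(-134,-137,275),(-90,0,319),(-90,0,287),(0,140,287),(0,-140,287)]: print(l,proj('wrist',ow(*l)).round(1))
k,R,t=cal('wrist'); print('cam',toov(-R.T@t)); 
def z(u,v,h): print((u,v),toov(onz('wrist',u,v,h/1e3)).round(1))
for u,v in [(265,196),(363,196),(316,228),(160,228),(470,226),(303,183),(329,183)]: z(u,v,287)
z(316,203,319); z(170,236,275)
a=cv2.imread('pics/w1.png')[150:260,140:500]; cv2.imwrite('pics/c4.png',cv2.resize(a,None,fx=2.2,fy=2.2))
E
```

```text
(-120, 140, 287) [159.4 232.2]
(-120, -140, 287) [471.3 231.8]
(-134, 137, 275) [170.4 241.8]
(-134, -137, 275) [460.4 241.4]
(-90, 0, 319) [315.1 209.9]
(-90, 0, 287) [315.1 199.6]
(0, 140, 287) [140.2  91.1]
(0, -140, 287) [489.9  90.4]
cam [-19.63968244  -0.67262529 561.27086673]
(265, 196) [-86.7  43.7 287. ]
(363, 196) [-86.8 -41.7 287. ]
(316, 228) [-116.2   -0.7  287. ]
(160, 228) [-116.   138.9  287. ]
(470, 226) [-114.5 -138.2  287. ]
(303, 183) [-75.2  10.4 287. ]
(329, 183) [-75.2 -12.  287. ]
(316, 203) [-84.5  -0.7 319. ]
(170, 236) [-128.2  136.6  275. ]
```

View pics/c4.png

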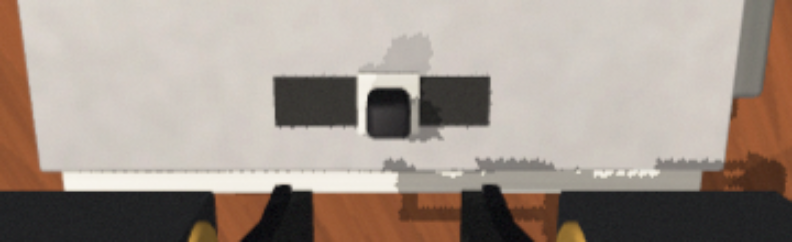

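```bash
sed -i 's/^OV=.*/OV=np.array([0.6901,0.2160])/' h.py; python3 - <<'E'
from h import *
s=st(); print(toov(s['position'])); go(ow(-89,0,299),Rt())
E
```

```text
Traceback (most recent call last):
  File "h.py", line 16, in <module>
    X=np.array([np.cos(YW),np.sin(YW),0]); Y=np.array([-np.sin(YW),np.cos(YW),0]); Z=np.array([0,0,1.])
                       ^^
NameError: name 'YW' is not defined
```

```bash
sed -i 's/^OV=.*/OV=np.array([0.6901,0.2160]); YW=np.radians(64.3)/' h.py; python3 - <<'E'
from h import *
s=st(); print(toov(s['position'])); go(ow(-89,0,299),Rt())
E
```

```text
t 3.45 pos [0.6507 0.1306 0.3984] F [-1.1 -0.8  0.1] open 0.41
[[0.435, 0.9, -0.002], [0.9, -0.435, -0.001], [-0.001, -0.001, -1.0]] [ 1.7 26.1 61.5 -0.  92.4 27.5]
[-94.02341838  -1.57080402 398.437587  ]
shift [ 0.0052 -0.0014  0.0994] turn [-0.08  0.08 -0.1 ] dist 0.1
```

>>> {"method": "apply_moves", "body": {"motion": "0.005 -0.001 0.03 0 0 0 0.036; 0.005 -0.001 0.06 0 0 0 0.036; 0.005 -0.001 0.085 0 0 0 0.036; 0.005 -0.001 0.099 0 0 0 0.036; 0.005 -0.007 0.099 0 0 0 0.036; 0.005 -0.015 0.099 0 0 0 0.036; 0.005 -0.023 0.099 0 0 0 0.036; 0.005 -0.028 0.099 0 0 0 0.036"}}

```text
time_s: 4.45
position: [0.628, 0.1465, 0.3019]
tcp_rot: [[0.437, 0.9, 0.003], [0.9, -0.437, -0.001], [0.001, 0.003, -1.0]]
force: [1.7, -2.2, 1.2]
opening: 0.413
```

```bash
python3 - <<'E'
from h import *
s=st(); print(toov(s['position']));
snap('wrist','w2')
E
```

```text
t 4.45 pos [0.628  0.1465 0.3019] F [ 1.7 -2.2  1.2] open 0.413
[[0.437, 0.9, 0.003], [0.9, -0.437, -0.001], [0.001, 0.003, -1.0]] [ 3.2 27.6 73.6 -0.  78.7 29.2]
[-89.60499486  25.82483711 301.92121654]
```

View pics/w2.png

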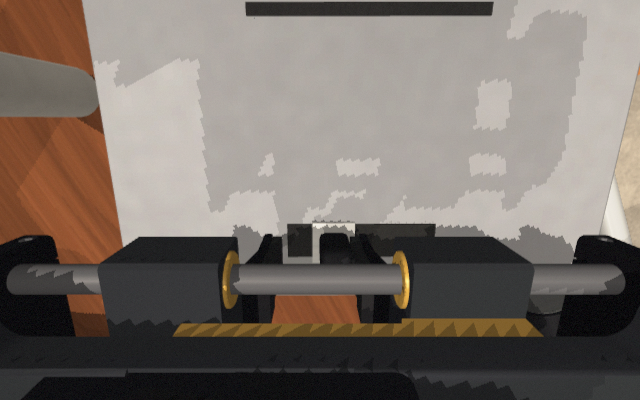

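>>> {"method": "apply_moves", "body": {"motion": "0 -0.001 0 0 0 0 0.036; 0 -0.002 0 0 0 0 0.036; 0 -0.003 0 0 0 0 0.036; 0 -0.004 0 0 0 0 0.036; 0 -0.005 0 0 0 0 0.036; 0 -0.006 0 0 0 0 0.036; 0 -0.006 0 0 0 0 0.036; 0 -0.006 0 0 0 0 0.036"}}

```text
time_s: 5.5
position: [0.6245, 0.1484, 0.3005]
tcp_rot: [[0.437, 0.899, 0.004], [0.899, -0.437, -0.001], [0.001, 0.004, -1.0]]
force: [6.8, -2.1, -0.6]
opening: 0.414
```

```bash
python3 - <<'E'
from h import *
s=st(); print(toov(s['position']), np.array(s['force'])@Y)
E
```

```text
t 5.5 pos [0.6245 0.1484 0.3005] F [ 6.8 -2.1 -0.6] open 0.414
[[0.437, 0.899, 0.004], [0.899, -0.437, -0.001], [0.001, 0.004, -1.0]] [ 3.4 27.3 74.2 -0.1 78.2 29.4]
[-89.34280082  29.80583028 300.5499197 ] -7.0694186724837635
```

```bash
python3 - <<'E'
from h import *
go(ow(-153.5,0,345),Rt());go(ow(-153.5,0,243),Rt());
E
```

```text
shift [-0.064   0.0303 -0.0444] turn [ 0.25 -0.07 -0.24] dist 0.084
shift [-0.0641  0.0298  0.0576] turn [ 0.25 -0.07 -0.24] dist 0.091
```

>>> {"method": "apply_moves", "body": {"motion": "0 0.006 -0.018 0 0 0 0.036; 0 0.006 -0.045 0 0 0 0.036; -0.032 0.018 -0.045 0 0 0 0; -0.064 0.03 -0.045 0 0 -0.2 0; -0.064 0.03 -0.02 0 0 -0.2 0; -0.064 0.03 0.01 0 0 -0.2 0; -0.064 0.03 0.04 0 0 -0.2 0; -0.064 0.03 0.058 0 0 -0.2 0"}}

```text
time_s: 6.5
position: [0.6188, 0.0789, 0.2399]
tcp_rot: [[0.434, 0.901, -0.007], [0.901, -0.434, 0.001], [-0.002, -0.007, -1.0]]
force: [-0.5, -0.1, -1.0]
opening: 0.009
```

```bash
python3 - <<'E'
from h import *
s=st(); print(toov(s['position']), np.array(s['force'])@X)
snap('side','s3');a=cv2.imread('pics/s3.png')[60:220,250:430]; cv2.imwrite('pics/c5.png',cv2.resize(a,None,fx=3.7,fy=3.7,interpolation=cv2.INTER_CUBIC)[:600])
E
```

```text
t 6.5 pos [0.6188 0.0789 0.2399] F [-0.5 -0.1 -1. ] open 0.009
[[0.434, 0.901, -0.007], [0.901, -0.434, 0.001], [-0.002, -0.007, -1.0]] [-3.  29.3 80.8  0.1 70.3 22.7]
[-154.45794637    4.84679597  239.89010864] -0.3362420214927916
```

View pics/c5.png

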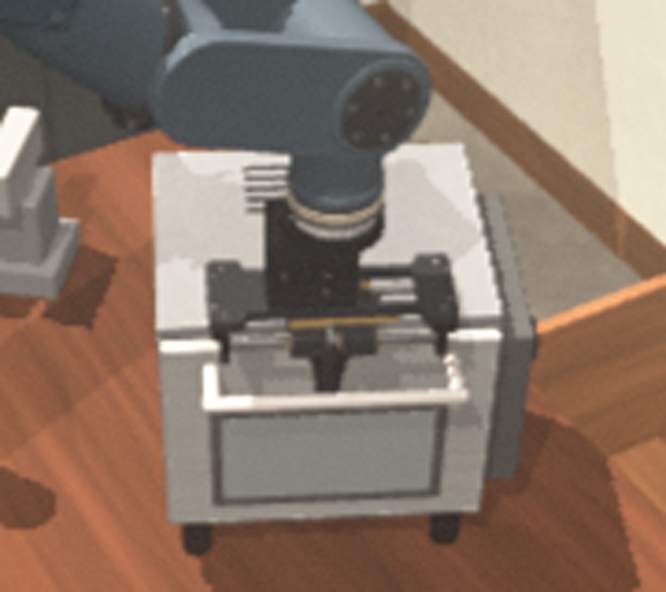

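>>> {"method": "apply_moves", "body": {"motion": "-0.004 0 0 0 0 0 0; -0.008 0 0 0 0 0 0; -0.01 0 0 0 0 0 0; -0.012 0 0 0 0 0 0; -0.014 0 0 0 0 0 0; -0.016 0 0 0 0 0 0; -0.018 0 0 0 0 0 0; -0.018 0 0 0 0 0 0"}}

```text
time_s: 7.55
position: [0.6135, 0.0618, 0.2426]
tcp_rot: [[0.434, 0.901, -0.0], [0.901, -0.434, -0.001], [-0.001, -0.0, -1.0]]
force: [0.7, 0.7, -0.1]
opening: 0.004
```

```bash
python3 - <<'E'
from h import *
s=st(); print(toov(s['position']), np.array(s['force'])@X)
E
```

```text
t 7.55 pos [0.6135 0.0618 0.2426] F [ 0.7  0.7 -0.1] open 0.004
[[0.434, 0.901, -0.0], [0.901, -0.434, -0.001], [-0.001, -0.0, -1.0]] [-4.6 28.4 82.  -0.  69.6 21.1]
[-172.16170527    2.13559017  242.6159604 ] 0.9823072377786143
```

>>> {"method": "apply_moves", "body": {"motion": "-0.001 0 0 0 0 0 0; -0.002 0 0.001 0 0 0 0; -0.003 0 0.001 0 0 0 0; -0.004 0 0.001 0 0 0 0; -0.005 0 0.002 0 0 0 0; -0.006 0 0.002 0 0 0 0; -0.007 0 0.002 0 0 0 0; -0.008 0 0.002 0 0 0 0"}}

```text
time_s: 8.55
position: [0.6101, 0.055, 0.2404]
tcp_rot: [[0.434, 0.901, -0.0], [0.901, -0.434, 0.0], [0.0, -0.0, -1.0]]
force: [0.8, 1.0, -1.8]
opening: 0.007
```

```bash
python3 - <<'E'
from h import *
s=st(); print(toov(s['position']), np.array(s['force'])@X)
snap('top','t3');a=cv2.imread('pics/t3.png')[60:220,170:350]; cv2.imwrite('pics/c6.png',cv2.resize(a,None,fx=3.7,fy=3.7,interpolation=cv2.INTER_CUBIC)[:600])
E
```

```text
t 8.55 pos [0.6101 0.055  0.2404] F [ 0.8  1.  -1.8] open 0.007
[[0.434, 0.901, -0.0], [0.901, -0.434, 0.0], [0.0, -0.0, -1.0]] [-5.3 28.2 82.8  0.  69.  20.4]
[-179.77577165    2.29679686  240.40617632] 1.240104212119116
```

View pics/c6.png

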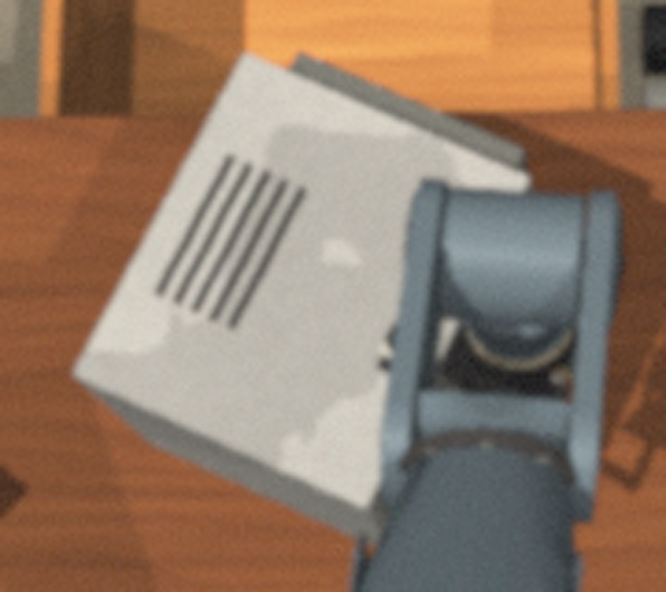

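>>> {"method": "apply_moves", "body": {"motion": "-0.007 -0.002 0.003 0 0 0 0; -0.014 -0.002 0.007 0 0 0 0; -0.021 -0.002 0.012 0 0 0 0; -0.028 -0.002 0.017 0 0 0 0; -0.035 -0.002 0.022 0 0 0 0; -0.042 -0.002 0.027 0 0 0 0; -0.049 -0.002 0.033 0 0 0 0; -0.054 -0.002 0.037 0 0 0 0"}}

```text
time_s: 9.6
position: [0.5845, 0.0068, 0.2029]
tcp_rot: [[0.434, 0.901, -0.001], [0.901, -0.434, 0.0], [-0.0, -0.001, -1.0]]
force: [0.3, 1.4, -0.2]
opening: 0.003
```

```bash
python3 - <<'E'
from h import *
s=st(); print(toov(s['position']), np.array(s['force'])@X)
snap('side','s4');a=cv2.imread('pics/s4.png')[60:220,250:430]; cv2.imwrite('pics/c7.png',cv2.resize(a,None,fx=3.7,fy=3.7,interpolation=cv2.INTER_CUBIC)[:600])
E
```

```text
t 9.6 pos [0.5845 0.0068 0.2029] F [ 0.3  1.4 -0.2] open 0.003
[[0.434, 0.901, -0.001], [0.901, -0.434, 0.0], [-0.0, -0.001, -1.0]] [-10.3  28.4  89.2  -0.   62.4  15.4]
[-234.31492157    4.41456232  202.92140304] 1.416575603846376
```

View pics/c7.png

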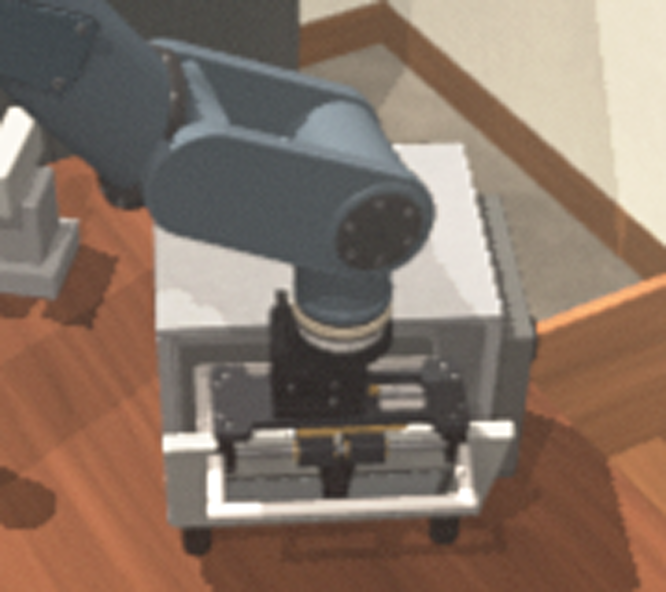

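>>> {"method": "apply_moves", "body": {"motion": "0 0 -0.03 0 0 0 0; 0 0 -0.065 0 0 0 0; 0 0 -0.08 0 0 0 0; 0.02 0.002 -0.08 0 0 0 0; 0.062 0.004 -0.08 0 0 0 0; 0.064 0.004 -0.075 0 0 0 0; 0.064 0.004 -0.05 0 0 0 0; 0.06 0.004 -0.04 0 0 0 0"}}

```text
time_s: 10.65
position: [0.6127, 0.06, 0.2404]
tcp_rot: [[0.433, 0.901, -0.006], [0.901, -0.433, 0.0], [-0.002, -0.005, -1.0]]
force: [-0.2, 0.2, 0.1]
opening: 0.005
```

```bash
python3 - <<'E'
from h import *
s=st(); print(toov(s['position']), np.array(s['force'])@X)
for th in np.arange(.4,1.3,.05): print(round(th,2),(-120-190*np.sin(th)+9.5).round(1),(70+190*np.cos(th)).round(1))
snap('side','s5');a=cv2.imread('pics/s5.png')[60:220,250:430]; cv2.imwrite('pics/c8.png',cv2.resize(a,None,fx=3.7,fy=3.7,interpolation=cv2.INTER_CUBIC)[:600])
E
```

```text
t 10.65 pos [0.6127 0.06   0.2404] F [-0.2  0.2  0.1] open 0.005
[[0.433, 0.901, -0.006], [0.901, -0.433, 0.0], [-0.002, -0.005, -1.0]] [-4.8 28.5 82.1 -0.  69.7 20.9]
[-174.14071351    2.04652403  240.43833803] 0.10752129208476613
0.4 -184.5 245.0
0.45 -193.1 241.1
0.5 -201.6 236.7
0.55 -209.8 232.0
0.6 -217.8 226.8
0.65 -225.5 221.3
0.7 -232.9 215.3
0.75 -240.0 209.0
0.8 -246.8 202.4
0.85 -253.2 195.4
0.9 -259.3 188.1
0.95 -265.0 180.5
1.0 -270.4 172.7
1.05 -275.3 164.5
1.1 -279.8 156.2
1.15 -283.9 147.6
1.2 -287.6 138.8
1.25 -290.8 129.9
```

View pics/c8.png

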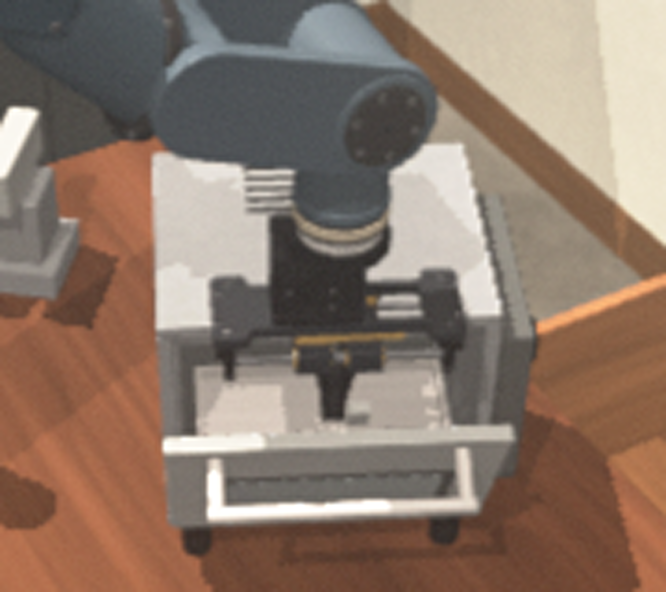

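>>> {"method": "apply_moves", "body": {"motion": "-0.014 0 0 0 0 0 0; -0.024 0 0.003 0 0 0 0; -0.035 0 0.007 0 0 0 0; -0.046 0 0.014 0 0 0 0; -0.056 0 0.022 0 0 0 0; -0.065 0 0.029 0 0 0 0; -0.073 0 0.038 0 0 0 0; -0.082 0 0.048 0 0 0 0"}}

```text
time_s: 11.7
position: [0.5788, -0.0148, 0.1949]
tcp_rot: [[0.434, 0.901, -0.0], [0.901, -0.434, -0.0], [-0.0, -0.0, -1.0]]
force: [0.2, 0.6, 0.1]
opening: 0.002
```

```bash
python3 - <<'E'
from h import *
s=st(); print(toov(s['position']), np.array(s['force'])@X)
E
```

```text
t 11.7 pos [ 0.5788 -0.0148  0.1949] F [0.2 0.6 0.1] open 0.002
[[0.434, 0.901, -0.0], [0.901, -0.434, -0.0], [-0.0, -0.0, -1.0]] [-12.5  28.6  90.5  -0.   60.9  13.2]
[-2.56242850e+02  2.25546140e-01  1.94852934e+02] 0.673759794846812
```

>>> {"method": "apply_moves", "body": {"motion": "-0.008 0 0.012 0 0 0 0; -0.014 0 0.022 0 0 0 0; -0.019 0 0.031 0 0 0 0; -0.024 0 0.04 0 0 0 0; -0.028 0 0.048 0 0 0 0; -0.031 0 0.056 0 0 0 0; -0.034 0 0.063 0 0 0 0; -0.035 0 0.068 0 0 0 0"}}

```text
time_s: 12.7
position: [0.564, -0.0457, 0.1298]
tcp_rot: [[0.434, 0.901, 0.0], [0.901, -0.434, 0.001], [0.001, 0.0, -1.0]]
force: [-8.7, 5.2, 38.7]
opening: 0.006
```

```bash
python3 - <<'E'
from h import *
s=st(); print(toov(s['position']), np.array(s['force'])@X)
snap('side','s6');a=cv2.imread('pics/s6.png')[60:240,250:430]; cv2.imwrite('pics/c9.png',cv2.resize(a,None,fx=3.3,fy=3.3,interpolation=cv2.INTER_CUBIC)[:600])
E
```

```text
t 12.7 pos [ 0.564  -0.0457  0.1298] F [-8.7  5.2 38.7] open 0.006
[[0.434, 0.901, 0.0], [0.901, -0.434, 0.001], [0.001, 0.0, -1.0]] [-16.   32.8  95.6   0.1  51.5   9.7]
[-2.90464621e+02  1.46538380e-01  1.29832493e+02] 0.9528868833230162
```

View pics/c9.png

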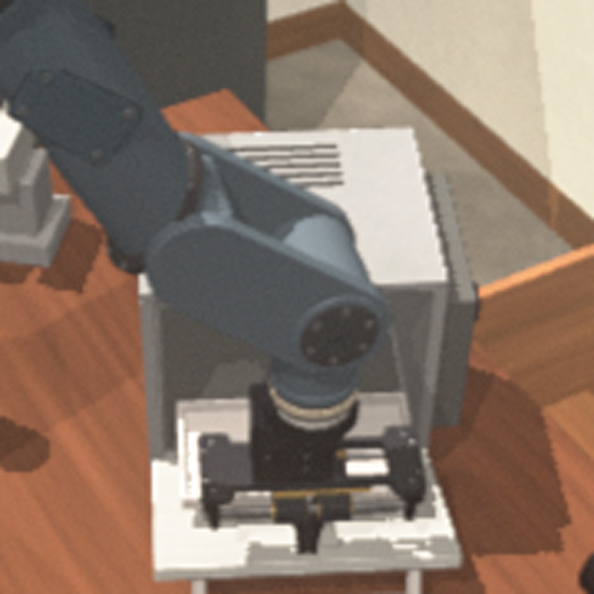

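```bash
python3 - <<'E'
from h import *
go([.6,-.247,.19],Rt())
E
```

```text
shift [-0.1658  0.1199 -0.0599] turn [ 0.02 -0.04 -0.03] dist 0.213
```

>>> {"method": "apply_moves", "body": {"motion": "0 0 -0.03 0 0 0 0; -0.01 0.01 -0.06 0 0 0 0.03; -0.04 0.03 -0.08 0 0 0 0.087; -0.08 0.06 -0.08 0 0 0 0.087; -0.12 0.09 -0.08 0 0 0 0.087; -0.15 0.11 -0.075 0 0 0 0.087; -0.166 0.12 -0.065 0 0 0 0.087; -0.166 0.12 -0.06 0 0 0 0.087"}}

```text
time_s: 13.75
position: [0.5992, -0.2479, 0.1862]
tcp_rot: [[0.435, 0.9, -0.002], [0.9, -0.435, 0.001], [0.001, -0.002, -1.0]]
force: [-0.7, -0.1, -0.3]
opening: 0.714
```

```bash
python3 - <<'E'
from h import *
s=st()
snap('wrist','w4')
k,R,t=cal('wrist'); print(-R.T@t, s['position'])
for P in ([.6,-.247,.04],[.463,-.225,.034]): print(proj('wrist',P))
print([(np.round(d['point'],4),d['p']) for d in bot.find_in('piston_mid','wrist')])
snap('side','s7')
E
```

```text
t 13.75 pos [ 0.5992 -0.2479  0.1862] F [-0.7 -0.1 -0.3] open 0.714
[[0.435, 0.9, -0.002], [0.9, -0.435, 0.001], [0.001, -0.002, -1.0]] [-32.3  34.4  80.5   0.   65.3  -6.5]
[ 0.62924437 -0.18177976  0.34861329] [ 0.59923031 -0.24787795  0.18616553]
[318.57703278 192.84565423]
[189.07737222 229.08306091]
[(array([ 0.708 , -0.2078,  0.0426]), 0.95), (array([ 0.6034, -0.2437,  0.0366]), 0.93), (array([ 0.7138, -0.3011,  0.0414]), 0.88), (array([ 0.552 , -0.0636,  0.0782]), 0.69)]
```

View pics/w4.png

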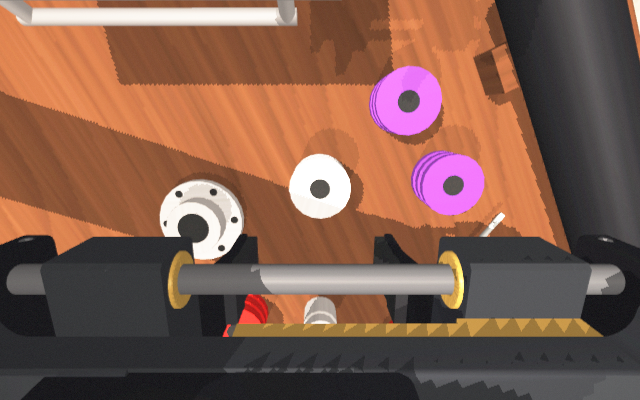

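View pics/s7.png

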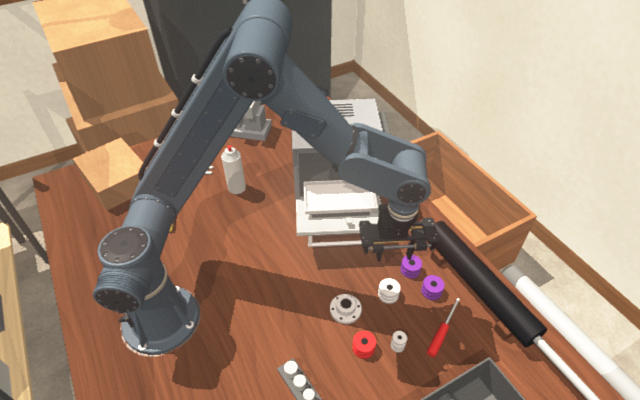

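```bash
python3 - <<'E'
from h import *
print(onz('wrist',320,187,.04), onz('top',405.2,181.7,.04), onz('side',389.5,286,.04))
a=cv2.imread('pics/s7.png')[265:315,365:420]; cv2.imwrite('pics/c10.png',cv2.resize(a,None,fx=10,fy=10,interpolation=cv2.INTER_CUBIC))
E
```

```text
[ 0.60432439 -0.24190899  0.04      ] [ 0.60102893 -0.24575179  0.04      ] [ 0.60382565 -0.24820502  0.04      ]
```

View pics/c10.png

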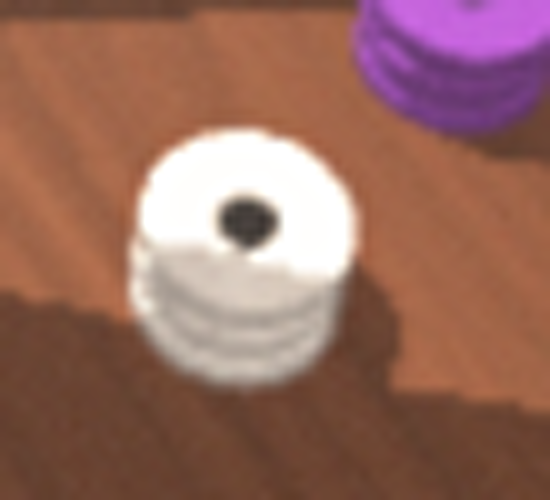

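```bash
python3 - <<'E'
from h import *
st();go([.6025,-.2455,.007],Rt())
E
```

```text
t 13.9 pos [ 0.5992 -0.2456  0.1868] F [-0.3 -0.5 -0.4] open 0.857
[[0.433, 0.901, -0.002], [0.901, -0.433, 0.002], [0.001, -0.003, -1.0]] [-32.2  34.3  80.5   0.   65.4  -6.5]
shift [0.0013 0.0034 0.1798] turn [-0.15 -0.05  0.05] dist 0.18
```

>>> {"method": "apply_moves", "body": {"motion": "0.001 0.003 0.04 0 0 0 0.087; 0.001 0.003 0.08 0 0 0 0.087; 0.001 0.003 0.12 0 0 0 0.087; 0.001 0.003 0.15 0 0 0 0.087; 0.001 0.003 0.17 0 0 0 0.087; 0.001 0.003 0.179 0 0 0 0.087; 0.001 0.003 0.179 0 0 0 0.05; 0.001 0.003 0.179 0 0 0 0.05"}}

```text
time_s: 14.9
position: [0.6039, -0.2484, 0.0098]
tcp_rot: [[0.434, 0.901, 0.002], [0.901, -0.434, -0.001], [-0.0, 0.002, -1.0]]
force: [0.7, 0.1, -0.1]
opening: 0.855
```

```bash
python3 - <<'E'
from h import *
s=st()
E
```

```text
t 14.9 pos [ 0.6039 -0.2484  0.0098] F [ 0.7  0.1 -0.1] open 0.855
[[0.434, 0.901, 0.002], [0.901, -0.434, -0.001], [-0.0, 0.002, -1.0]] [-32.1  48.   85.5   0.   46.4  -6.4]
```

>>> {"method": "apply_moves", "body": {"motion": "0 0 0 0 0 0 0.045; 0 0 0 0 0 0 0.045; 0 0 0 0 0 0 0.045; 0 0 0 0 0 0 0.045; 0 0 0 0 0 0 0.045; 0 0 -0.002 0 0 0 0.045; 0 0 -0.01 0 0 0 0.045; 0 0 -0.03 0 0 0 0.045"}}

```text
time_s: 15.9
position: [0.6019, -0.2472, 0.0379]
tcp_rot: [[0.434, 0.901, -0.003], [0.901, -0.434, 0.002], [0.0, -0.004, -1.0]]
force: [-0.6, -0.2, -2.4]
opening: 0.685
```

```bash
python3 - <<'E'
from h import *
s=st(); 
snap('side','s8'); snap('wrist','w5')
a=cv2.imread('pics/s8.png')[100:350,270:450]; cv2.imwrite('pics/c11.png',cv2.resize(a,None,fx=2.4,fy=2.4,interpolation=cv2.INTER_CUBIC)[:600])
go(ow(-203,0,230),Rt())
E
```

```text
t 15.9 pos [ 0.6019 -0.2472  0.0379] F [-0.6 -0.2 -2.4] open 0.685
[[0.434, 0.901, -0.003], [0.901, -0.434, 0.002], [0.0, -0.004, -1.0]] [-32.2  45.6  85.2   0.   49.4  -6.4]
shift [ 0.2528 -0.1239 -0.1894] turn [ 0.31  0.03 -0.02] dist 0.339
```

View pics/c11.png

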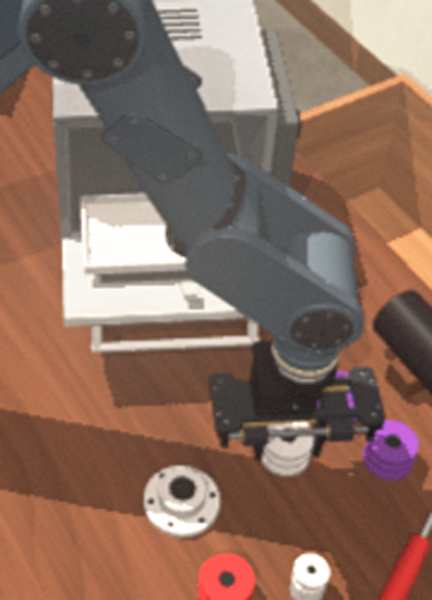

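```bash
python3 - <<'E'
from h import *
print('tray front L',proj('side',ow(-243,108,146)), 'R',proj('side',ow(-243,-108,146)),'backL',proj('side',ow(-122,108,146)))
print('door edge L',proj('side',ow(-120-194.5,137,134.6)),proj('side',ow(-314.5,-137,134.6)))
a=cv2.imread('pics/s7.png')[170:260,285:405]; cv2.imwrite('pics/c12.png',cv2.resize(a,None,fx=6,fy=6,interpolation=cv2.INTER_CUBIC))
E
```

```text
tray front L [305.2949573  209.99481701] R [376.83875631 206.73517329] backL [303.90720791 181.62648544]
door edge L [296.32850258 231.34661558] [389.74070974 226.91300261]
```

View pics/c12.png

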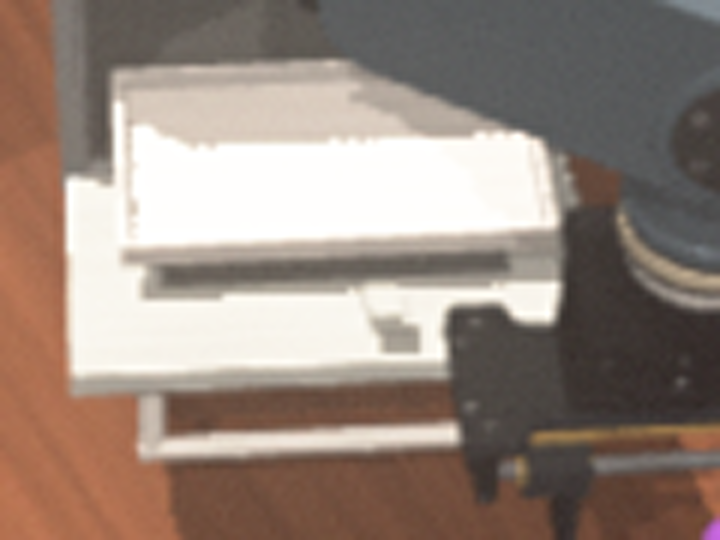

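>>> {"method": "apply_moves", "body": {"motion": "0 0 -0.04 0 0 0 0.045; 0.01 -0.005 -0.09 0 0 0 0.045; 0.045 -0.022 -0.135 0 0 0 0.045; 0.09 -0.045 -0.165 0 0 0 0.045; 0.14 -0.07 -0.17 0 0 0 0.045; 0.19 -0.095 -0.17 0 0 0 0.045; 0.235 -0.115 -0.165 0 0 0 0.045; 0.256 -0.125 -0.155 0 0 0 0.045"}}

```text
time_s: 17.0
position: [0.6013, 0.0399, 0.1944]
tcp_rot: [[0.431, 0.902, 0.002], [0.902, -0.431, 0.0], [0.001, 0.001, -1.0]]
force: [0.7, -1.0, -2.6]
opening: 0.684
```

```bash
python3 - <<'E'
from h import *
s=st(); print(toov(s['position'])); go(ow(-200,0,148),Rt())
snap('side','s9'); a=cv2.imread('pics/s9.png')[60:260,250:430]; cv2.imwrite('pics/c13.png',cv2.resize(a,None,fx=3,fy=3,interpolation=cv2.INTER_CUBIC)[:600])
E
```

```text
t 17.0 pos [0.6013 0.0399 0.1944] F [ 0.7 -1.  -2.6] open 0.684
[[0.431, 0.902, 0.002], [0.902, -0.431, 0.0], [0.001, 0.001, -1.0]] [-6.8 30.3 87.1  0.  62.4 18.7]
[-197.21270649    3.66818338  194.36455028]
shift [-0.0028  0.0036  0.0464] turn [ 0.07 -0.06  0.14] dist 0.047
```

View pics/c13.png

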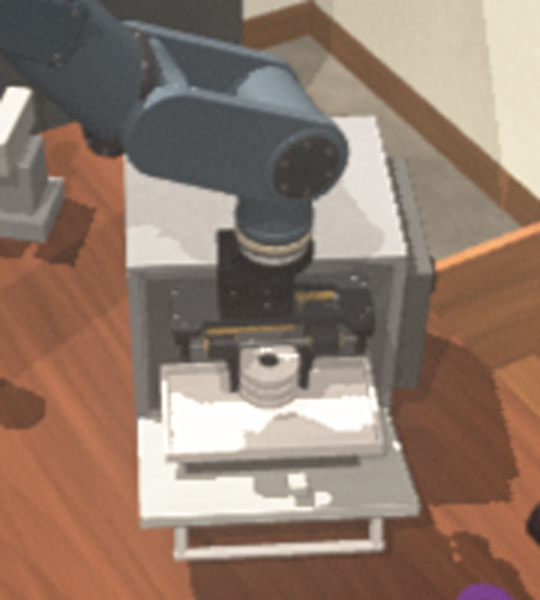

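>>> {"method": "apply_moves", "body": {"motion": "-0.004 0.003 0.012 0 0 0 0.045; -0.004 0.003 0.025 0 0 0 0.045; -0.004 0.003 0.036 0 0 0 0.045; -0.004 0.003 0.043 0 0 0 0.045; -0.004 0.003 0.046 0 0 0 0.045; -0.004 0.003 0.047 0 0 0 0.045; -0.004 0.003 0.048 0 0 0 0.045; -0.004 0.003 0.048 0 0 0 0.045"}}

```text
time_s: 18.05
position: [0.6026, 0.0321, 0.1458]
tcp_rot: [[0.434, 0.901, 0.001], [0.901, -0.434, -0.0], [0.0, 0.001, -1.0]]
force: [-0.1, -0.8, -2.1]
opening: 0.682
```

```bash
python3 - <<'E'
from h import *
s=st(); print(toov(s['position'])); 
E
```

```text
t 18.05 pos [0.6026 0.0321 0.1458] F [-0.1 -0.8 -2.1] open 0.682
[[0.434, 0.901, 0.001], [0.901, -0.434, -0.0], [0.0, 0.001, -1.0]] [-7.5 34.  89.4 -0.  56.6 18.2]
[-203.64142888   -0.91837011  145.82357362]
```

Not yet on the floor; lower in half-millimetre-scale steps.

>>> {"method": "apply_moves", "body": {"motion": "0 0 0.0005 0 0 0 0.045; 0 0 0.001 0 0 0 0.045; 0 0 0.0015 0 0 0 0.045; 0 0 0.002 0 0 0 0.045; 0 0 0.0025 0 0 0 0.045; 0 0 0.003 0 0 0 0.045; 0 0 0.003 0 0 0 0.045; 0 0 0.003 0 0 0 0.045"}}

```text
time_s: 19.05
position: [0.6025, 0.0321, 0.1435]
tcp_rot: [[0.434, 0.901, 0.0], [0.901, -0.434, -0.0], [0.0, 0.0, -1.0]]
force: [-1.6, -0.0, 6.2]
opening: 0.683
```

```bash
python3 - <<'E'
from h import *
s=st(); print(toov(s['position'])); 
E
```

```text
t 19.05 pos [0.6025 0.0321 0.1435] F [-1.6 -0.   6.2] open 0.683
[[0.434, 0.901, 0.0], [0.901, -0.434, -0.0], [0.0, 0.0, -1.0]] [-7.6 34.1 89.5 -0.  56.3 18.2]
[-203.70466343   -0.80594857  143.47058328]
```

>>> {"method": "apply_moves", "body": {"motion": "0 0 -0.001 0 0 0 0.087; 0 0 -0.001 0 0 0 0.087; 0 0 -0.001 0 0 0 0.087; 0 0 -0.001 0 0 0 0.087; 0 0 -0.015 0 0 0 0.087; 0 0 -0.04 0 0 0 0.087; 0 0 -0.08 0 0 0 0.087; -0.02 0 -0.12 0 0 0 0.087"}}

```text
time_s: 20.05
position: [0.5942, 0.0147, 0.2646]
tcp_rot: [[0.432, 0.902, 0.001], [0.902, -0.432, 0.0], [0.001, 0.001, -1.0]]
force: [1.1, 0.7, 1.0]
opening: 1.001
```

```bash
python3 - <<'E'
from h import *
s=st(); print(toov(s['position'])); 
snap('side','s10'); a=cv2.imread('pics/s10.png')[60:260,250:430]; cv2.imwrite('pics/c14.png',cv2.resize(a,None,fx=3,fy=3,interpolation=cv2.INTER_CUBIC)[:600])
snap('top','t10')
E
```

```text
t 20.05 pos [0.5942 0.0147 0.2646] F [1.1 0.7 1. ] open 1.001
[[0.432, 0.902, 0.001], [0.902, -0.432, 0.0], [0.001, 0.001, -1.0]] [-9.4 25.2 83.9  0.  70.8 16.2]
[-223.01540635   -0.89407956  264.61684124]
```

View pics/c14.png

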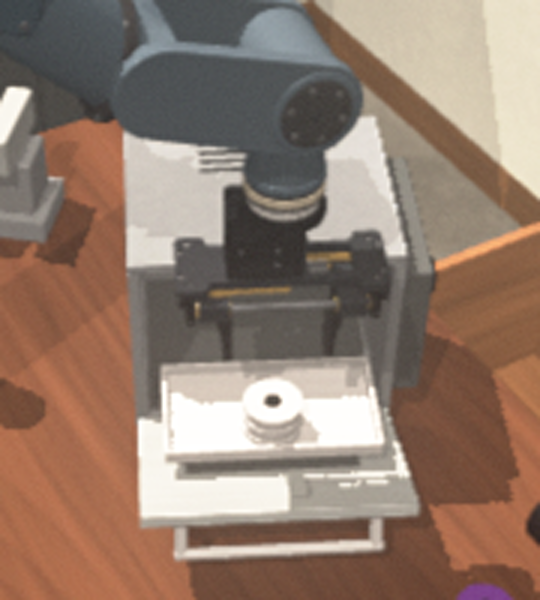

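```bash
cat > kin.py <<'E'
from h import *
from scipy.optimize import least_squares
D=[([-86.1,30.3,82.2,0,67.7,-10.2],[.1521,-.6055,.2216]),([-50.2,7,88.2,0,84.7,-24.7],[.3747,-.2759,.4034]),([1.8,26.1,61.3,0,92.5,27.7],[.6519,.1316,.3999]),
([3.2,27.6,73.6,0,78.7,29.2],[.628,.1465,.3019]),([-3,29.3,80.8,.1,70.3,22.7],[.6188,.0789,.2399]),([-10.3,28.4,89.2,0,62.4,15.4],[.5845,.0068,.2029]),
([-16,32.8,95.6,.1,51.5,9.7],[.564,-.0457,.1298]),([-32.3,34.4,80.5,0,65.3,-6.5],[.5992,-.2479,.1862]),([-32.1,48,85.5,0,46.4,-6.4],[.6039,-.2484,.0098]),([-7.5,34,89.4,0,56.6,18.2],[.6026,.0321,.1458]),([-9.4,25.2,83.9,0,70.8,16.2],[.5942,.0147,.2646])]
def ry(a): return Ro.from_euler('y',a,degrees=True).as_matrix()
def rz(a): return Ro.from_euler('z',a,degrees=True).as_matrix()
Lt=0.25
def fk(j,p,Lt=Lt):
    a1,c,d1,a2,L3,e3=p[:6]
    Rf=rz(j[0])@ry(j[1]+j[2]); R5=Rf@rz(j[3])@ry(j[4])
    pos=rz(j[0])@(np.array([a1,c,d1])+ry(j[1])@[0,0,a2])+Rf@[e3,0,L3]+R5@[0,0,Lt]
    return pos,R5@rz(j[5])
f=lambda p:np.concatenate([fk(j,p)[0]-x for j,x in D])
r=least_squares(f,[0,.11,.3,.4,.4,0]); P=r.x
if __name__=='__main__':
    print(P.round(4),np.abs(r.fun).max())
    print(fk(D[0][0],P)[1].round(3))
    for z in (.4,.45,.5,.55): print(z,proj('side',[.5942,.0147,z]))
E
python3 kin.py
```

```text
[2.000e-04 1.109e-01 2.182e-01 5.887e-01 3.912e-01 1.143e-01] 0.0009127800867433367
[[-0.244  0.97  -0.   ]
 [ 0.97   0.244  0.003]
 [ 0.003  0.001 -1.   ]]
0.4 [343.62274295 138.50478498]
0.45 [344.25817668 123.40106397]
0.5 [344.93266992 107.36893161]
0.55 [345.64993829  90.32007067]
```

```bash
cat > ik.py <<'E'
from kin import *
def ik(pos,R,q0,Lt=.25):
    PP=P.copy(); PP[2]+=Lt-.25
    def g(j):
        p,r=fk(j,PP,Lt); r=r@rz(90); return np.concatenate([(p-pos)*10,Ro.from_matrix(r.T@R).as_rotvec()])
    lo=[-176,-43,12.5,-82,0,-163.5];hi=[176,126,139.9,262,151.6,163.5]
    s=least_squares(g,np.clip(q0,np.array(lo)+.1,np.array(hi)-.1),bounds=(lo,hi),x_scale=30.); return s.x,np.abs(s.fun).max()
def contact(th,beta,L=20,off=15.5,gap=0):
    d=np.array([-np.sin(th),np.cos(th)]); n=np.array([-np.cos(th),-np.sin(th)])
    b=np.array([-120,70])+185*d+59*n; be=np.radians(beta)
    tx=np.array([np.cos(be),np.sin(be)]); tz=np.array([np.sin(be),-np.cos(be)])
    return b-tx*(off+gap)+tz*L
if __name__=='__main__':
    for b in (45,55):
        q=np.array([-9.4,25.2,83.9,0,70.8,16.2])
        print('beta',b)
        for be in np.arange(0,b+1,5.):
            f=be/b; x=-223-(330-223)*f; q,e=ik(ow(x,0,265-65*f),Rt(be),q)
            if be%15==0 or be==b: print(be,q.round(0),round(e,4))
        for z in (150,90): 
            c=contact(1.25,b,gap=15); q,e=ik(ow(c[0]-60,0,z),Rt(b),q); print(z,q.round(0),round(e,4))
        for gap in (15,0): c=contact(1.25,b,gap=gap); q,e=ik(ow(c[0],0,c[1]),Rt(b),q); print('c',c,q.round(0),round(e,4))
        for th in (1,.75,.5,.25,0): c=contact(th,b); q,e=ik(ow(c[0],0,c[1]),Rt(b),q); print(th,c.round(0),q.round(0),round(e,4))
E
python3 ik.py
```

```text
beta 45
0.0 [-9. 25. 84.  0. 71. 16.] 0.0
15.0 [-19.  24.  91.  17.  64.  -1.] 0.0
30.0 [-30.  26.  97.  34.  64. -21.] 0.0
45.0 [-39.  31. 101.  47.  69. -40.] 0.0
150 [-45.  36. 102.  46.  68. -47.] 0.0
90 [-45.  42. 104.  49.  63. -53.] 0.0
c [-321.59079516   36.63565205] [-38.  48. 105.  56.  56. -57.] 0.0
c [-310.98419345   47.24225377] [-37.  47. 105.  56.  56. -56.] 0.0
1 [-304.   95.] [-36.  41. 104.  54.  59. -50.] 0.0
0.75 [-286.  140.] [-34.  37. 103.  52.  62. -44.] 0.0
0.5 [-257.  179.] [-31.  33. 102.  52.  63. -38.] 0.0
0.25 [-220.  210.] [-27.  31.  99.  52.  64. -31.] 0.0
0 [-176.  230.] [-22.  29.  97.  52.  63. -26.] 0.0
beta 55
0.0 [-9. 25. 84.  0. 71. 16.] 0.0
15.0 [-19.  24.  91.  17.  64.  -0.] 0.0
30.0 [-28.  25.  97.  34.  64. -19.] 0.0
45.0 [-37.  30. 101.  48.  69. -37.] 0.0
55.0 [-42.  34. 102.  54.  75. -47.] 0.0
150 [-47.  39. 103.  53.  74. -54.] 0.0
90 [-47.  46. 104.  54.  70. -60.] 0.0
c [-315.27721439   35.88887842] [-41.  52. 104.  62.  64. -64.] 0.0
c [-306.67356784   48.17615909] [-40.  50. 104.  62.  64. -63.] 0.0
1 [-300.   96.] [-39.  45. 105.  60.  67. -57.] 0.0
0.75 [-282.  141.] [-37.  40. 104.  60.  68. -52.] 0.0
0.5 [-253.  180.] [-34.  36. 103.  60.  69. -46.] 0.0
0.25 [-215.  210.] [-30.  33. 101.  61.  69. -40.] 0.0
0 [-172.  231.] [-25.  32.  99.  63.  67. -35.] 0.0
```

>>> {"method": "apply_moves", "body": {"motion": "-0.02 0 0 0 5 0 0; -0.045 0 0 0 12 0 0; -0.07 0 0 0 19 0 0; -0.095 0 0 0 26 0 0; -0.115 0 0 0 33 0 0; -0.135 0 0.01 0 41 0 0; -0.15 0 0.02 0 48 0 0; -0.157 0 0.025 0 55 0 0"}}

```text
time_s: 21.15
position: [0.5255, -0.1288, 0.2374]
tcp_rot: [[0.248, 0.9, 0.358], [0.514, -0.436, 0.739], [0.821, 0.001, -0.571]]
force: [-0.3, 0.5, 0.3]
opening: 0.173
```

```bash
python3 - <<'E'
from ik import *
s=st(); p=s['position']; print(toov(p)); R=np.array(s['tcp_rot']); print(np.degrees(np.arctan2(R[:,2]@X,-R[2,2])), R[:,1]@Y)
for Lt in (.2,.25,.3):
    PP=P.copy();PP[2]+=Lt-.25; a,b=fk(s['joint_positions'],PP,Lt); print(Lt,a-p,(b@rz(90)-R).round(3).max())
c=contact(1.25,55,gap=15); print(c)
snap('side','s11')
E
```

```text
t 21.15 pos [ 0.5255 -0.1288  0.2374] F [-0.3  0.5  0.3] open 0.173
[[0.248, 0.9, 0.358], [0.514, -0.436, 0.739], [0.821, 0.001, -0.571]] [-52.1  33.8  99.3  47.9  82.8 -48.8]
[-382.03058154   -1.21556739  237.42394048]
55.19031535732011 -0.9999972008889589
0.2 [-0.0377123  -0.07807723 -0.04507178] -0.0
0.25 [-0.01980563 -0.04113572 -0.02361432] -0.0
0.3 [-0.00189897 -0.00419422 -0.00215686] -0.0
[-315.27721439   35.88887842]
```

View pics/s11.png

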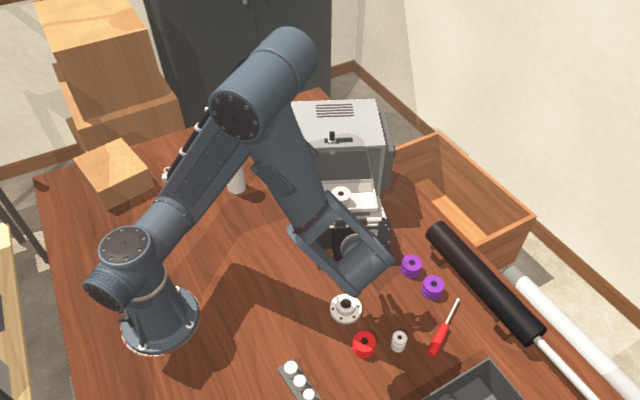

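```bash
python3 - <<'E'
from ik import *
s=bot.read_state(); q=np.array(s['joint_positions'])
c=contact(1.25,55,gap=15); be=np.radians(55); tz=np.array([np.sin(be),-np.cos(be)])
a=c-70*tz
go(ow(a[0],0,a[1]),Rt(55)); go(ow(c[0],0,c[1]),Rt(55))
for t in (a,c): q,e=ik(ow(t[0],0,t[1]),Rt(55),q,.306); print(t,q.round(0),e.round(4))
for th in (1.25,1,.75,.5,.25,0): c=contact(th,55); q,e=ik(ow(c[0],0,c[1]),Rt(55),q,.306); print(th,c.round(1),q.round(0),e.round(4))
E
```

```text
shift [-0.1238 -0.0005  0.0994] turn [ 0.1  -0.3  -0.35] dist 0.159
shift [-0.1241 -0.0006  0.1694] turn [ 0.1  -0.3  -0.35] dist 0.21
[-372.61785749   76.03922897] [-51.  50. 102.  52.  70. -64.] 0.0
[-315.27721439   35.88887842] [-45.  54. 103.  58.  65. -67.] 0.0
1.25 [-306.7   48.2] [-45.  53. 104.  59.  65. -66.] 0.0
1 [-300.1   96.1] [-44.  48. 104.  57.  67. -61.] 0.0
0.75 [-281.8  141. ] [-42.  43. 104.  57.  69. -56.] 0.0
0.5 [-253.   179.9] [-39.  39. 104.  58.  70. -51.] 0.0
0.25 [-215.4  210.5] [-35.  35. 103.  59.  70. -46.] 0.0
0 [-171.5  230.8] [-30.  34. 101.  61.  69. -41.] 0.0
```

>>> {"method": "apply_moves", "body": {"motion": "-0.03 0 0.02 0 0 0 0; -0.06 0 0.045 0 0 0 0; -0.09 0 0.068 0 0 0 0; -0.115 0 0.09 0 -0.3 0 0; -0.124 0 0.099 0 -0.3 -0.3 0; -0.124 0 0.115 0 -0.3 -0.3 0; -0.124 0 0.135 0 -0.3 -0.3 0; -0.124 0 0.15 0 -0.3 -0.3 0"}}

```text
time_s: 22.2
position: [0.5486, -0.0794, 0.05]
tcp_rot: [[0.245, 0.903, 0.354], [0.523, -0.43, 0.735], [0.816, 0.005, -0.578]]
force: [0.4, -0.2, -1.0]
opening: 0.008
```

```bash
python3 - <<'E'
from ik import *
s=st(); print(toov(s['position']))
c=contact(1.25,55,gap=15);go(ow(c[0],0,c[1]),Rt(55))
snap('side','s12');snap('top','t12');snap('wrist','w12')
a=cv2.imread('pics/s12.png')[100:330,240:440]; cv2.imwrite('pics/c15.png',cv2.resize(a,None,fx=2.6,fy=2.6,interpolation=cv2.INTER_CUBIC)[:600])
for l in [(-314,0,72),(-314,50,72),(-314,-50,72)]: print(proj('wrist',ow(*l)))
E
```

```text
t 22.2 pos [ 0.5486 -0.0794  0.05  ] F [ 0.4 -0.2 -1. ] open 0.008
[[0.245, 0.903, 0.354], [0.523, -0.43, 0.735], [0.816, 0.005, -0.578]] [-46.6  52.7 103.2  56.6  65.9 -65.6]
[-327.50159355   -0.59280941   49.99301376]
shift [-0.0044 -0.0006  0.0181] turn [-0.02  0.31  0.35] dist 0.019
[317.57695615 208.93805122]
[220.40895447 208.36915339]
[414.73557108 209.5068941 ]
```

View pics/c15.png

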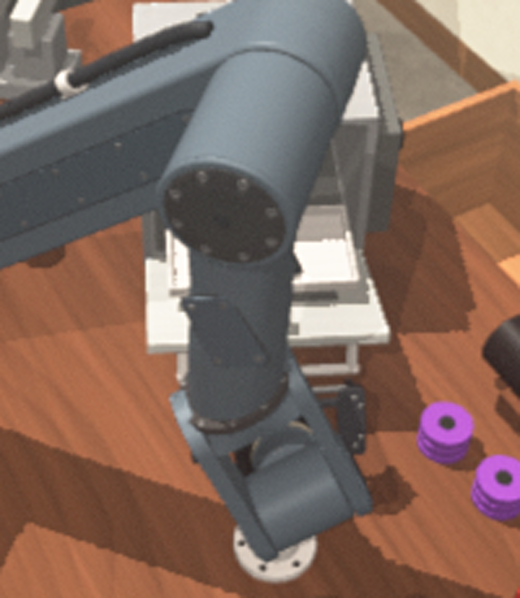

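View pics/w12.png

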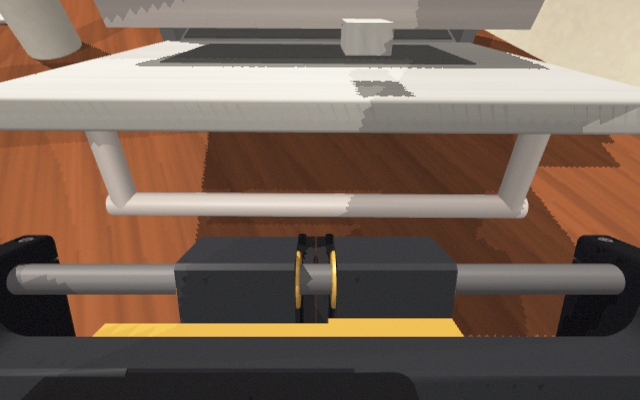

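```bash
cat > arc.py <<'E'
from ik import *
import sys
s=st(); print(toov(s['position']).round(1), 'Fx,Fz',np.array(s['force'])@X,s['force'][2])
L=float(sys.argv[2]) if len(sys.argv)>2 else 20
for th in eval(sys.argv[1]):
    c=contact(th,55,L=L); print(round(th,2),end=' '); go(ow(c[0],0,c[1]),Rt(55),s)
E
python3 arc.py "[1.25,1.2,1.15,1.1,1.05,1.0,.95,.9]"
```

```text
t 22.35 pos [ 0.5481 -0.0795  0.0499] F [ 0.2 -0.5 -0.7] open 0.008
[[0.245, 0.903, 0.353], [0.523, -0.43, 0.736], [0.816, 0.004, -0.578]] [-46.6  52.7 103.2  56.5  66.  -65.6]
[-3.278e+02 -2.000e-01  4.990e+01] Fx,Fz -0.36003573743424694 -0.6801318001350005
1.25 shift [ 0.0108 -0.0001  0.0182] turn [-0.1   0.28  0.32] dist 0.021
1.2 shift [ 0.019  -0.      0.0129] turn [-0.1   0.28  0.32] dist 0.023
1.15 shift [ 0.0273 -0.      0.008 ] turn [-0.1   0.28  0.32] dist 0.028
1.1 shift [0.036  0.     0.0036] turn [-0.1   0.28  0.32] dist 0.036
1.05 shift [ 0.0448  0.0001 -0.0005] turn [-0.1   0.28  0.32] dist 0.045
1.0 shift [ 0.0538  0.0001 -0.0041] turn [-0.1   0.28  0.32] dist 0.054
0.95 shift [ 0.063   0.0002 -0.0072] turn [-0.1   0.28  0.32] dist 0.063
0.9 shift [ 0.0723  0.0002 -0.0099] turn [-0.1   0.28  0.32] dist 0.073
```

>>> {"method": "apply_moves", "body": {"motion": "-0.003 0 0.01 0 0 0 0; -0.002 0 0.018 0 0 0 0; 0.008 0 0.018 0 0.3 0.3 0; 0.013 0 0.017 0 0.3 0.3 0; 0.019 0 0.013 0 0.3 0.3 0; 0.025 0 0.009 0 0.3 0.3 0; 0.031 0 0.006 0 0.3 0.3 0; 0.036 0 0.004 0 0.3 0.3 0"}}

```text
time_s: 23.35
position: [0.5579, -0.06, 0.077]
tcp_rot: [[0.249, 0.901, 0.355], [0.519, -0.434, 0.737], [0.818, 0.001, -0.576]]
force: [-6.5, -6.3, -3.7]
opening: 0.003
```

```bash
python3 arc.py "[1.1,1.05,1.0,.95,.9,.85,.8,.75,.7,.65,.6]"; python3 - <<'E'
from h import *
snap('wrist','w13')
E
```

```text
t 23.35 pos [ 0.5579 -0.06    0.077 ] F [-6.5 -6.3 -3.7] open 0.003
[[0.249, 0.901, 0.355], [0.519, -0.434, 0.737], [0.818, 0.001, -0.576]] [-44.4  49.7 103.9  57.6  66.5 -62.7]
[-306.    -0.6   77. ] Fx,Fz -8.49400072406436 -3.7263150529577556
1.1 shift [ 0.0012 -0.0006  0.0015] turn [0.02 0.16 0.03] dist 0.002
1.05 shift [ 0.0101 -0.0005 -0.0026] turn [0.02 0.16 0.03] dist 0.01
1.0 shift [ 0.0191 -0.0005 -0.0061] turn [0.02 0.16 0.03] dist 0.02
0.95 shift [ 0.0283 -0.0005 -0.0092] turn [0.02 0.16 0.03] dist 0.03
0.9 shift [ 0.0376 -0.0005 -0.0119] turn [0.02 0.16 0.03] dist 0.039
0.85 shift [ 0.0471 -0.0005 -0.0141] turn [0.02 0.16 0.03] dist 0.049
0.8 shift [ 0.0567 -0.0005 -0.0158] turn [0.02 0.16 0.03] dist 0.059
0.75 shift [ 0.0663 -0.0005 -0.017 ] turn [0.02 0.16 0.03] dist 0.068
0.7 shift [ 0.076  -0.0005 -0.0177] turn [0.02 0.16 0.03] dist 0.078
0.65 shift [ 0.0857 -0.0005 -0.018 ] turn [0.02 0.16 0.03] dist 0.088
0.6 shift [ 0.0954 -0.0005 -0.0178] turn [0.02 0.16 0.03] dist 0.097
```

View pics/w13.png

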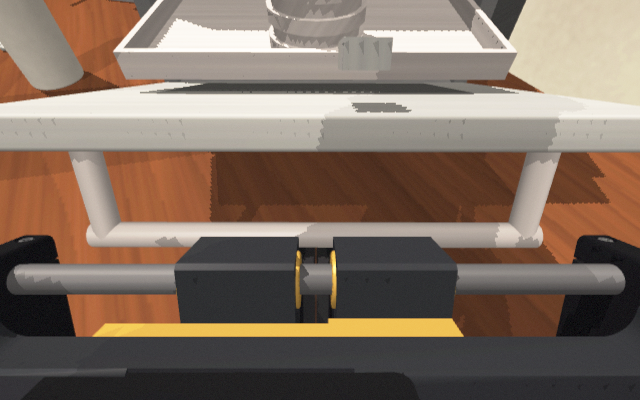

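>>> {"method": "apply_moves", "body": {"motion": "0.01 0 -0.003 0 0 0 0; 0.019 0 -0.006 0 0 0 0; 0.028 0 -0.009 0 0 0 0; 0.038 0 -0.012 0 0 0 0; 0.047 0 -0.014 0 0 0 0; 0.057 0 -0.016 0 0 0 0; 0.066 0 -0.017 0 0 0 0; 0.076 0 -0.018 0 0 0 0"}}

```text
time_s: 24.4
position: [0.5716, -0.0344, 0.1504]
tcp_rot: [[0.249, 0.9, 0.358], [0.518, -0.436, 0.736], [0.819, 0.002, -0.574]]
force: [-2.4, -4.6, -1.5]
opening: 0.005
```

```bash
python3 arc.py "np.arange(.7,.24,-.05)"; python3 - <<'E'
from h import *
snap('wrist','w14');snap('side','s14')
E
```

```text
t 24.4 pos [ 0.5716 -0.0344  0.1504] F [-2.4 -4.6 -1.5] open 0.005
[[0.249, 0.9, 0.358], [0.518, -0.436, 0.736], [0.819, 0.002, -0.574]] [-41.4  41.7 103.9  57.4  69.5 -54.6]
[-277.    -1.8  150.4] Fx,Fz -5.16095240133648 -1.547898965002553
0.7 shift [-0.0008 -0.0018  0.0008] turn [0.18 0.06 0.02] dist 0.002
0.65 shift [ 0.0089 -0.0018  0.0005] turn [0.18 0.06 0.02] dist 0.009
0.6 shift [ 0.0186 -0.0018  0.0008] turn [0.18 0.06 0.02] dist 0.019
0.55 shift [ 0.0283 -0.0018  0.0015] turn [0.18 0.06 0.02] dist 0.028
0.5 shift [ 0.038  -0.0018  0.0027] turn [0.18 0.06 0.02] dist 0.038
0.45 shift [ 0.0475 -0.0018  0.0044] turn [0.18 0.06 0.02] dist 0.048
0.4 shift [ 0.057  -0.0018  0.0066] turn [0.18 0.06 0.02] dist 0.057
0.35 shift [ 0.0663 -0.0018  0.0092] turn [0.18 0.06 0.02] dist 0.067
0.3 shift [ 0.0755 -0.0018  0.0123] turn [0.18 0.06 0.02] dist 0.077
0.25 shift [ 0.0845 -0.0018  0.0159] turn [0.18 0.06 0.02] dist 0.086
```

View pics/w14.png

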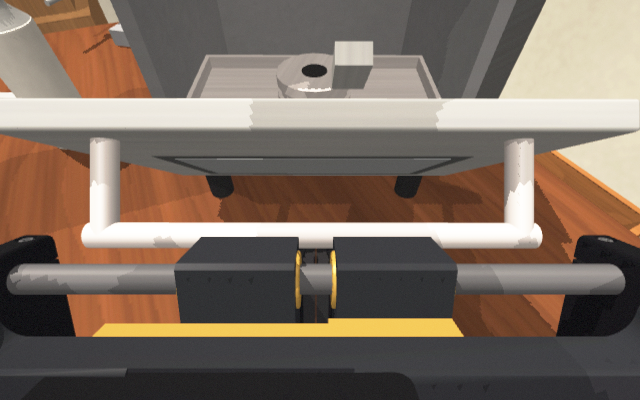

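>>> {"method": "apply_moves", "body": {"motion": "0.009 -0.001 0 0 0 0 0; 0.018 -0.001 0.001 0 0 0 0; 0.028 -0.001 0.0015 0 0 0 0; 0.038 -0.001 0.003 0 0 0 0; 0.047 -0.001 0.004 0 0 0 0; 0.057 -0.001 0.0065 0 0 0 0; 0.066 -0.001 0.009 0 0 0 0; 0.075 -0.001 0.012 0 0 0 0"}}

```text
time_s: 25.5
position: [0.5928, 0.0158, 0.2046]
tcp_rot: [[0.249, 0.901, 0.355], [0.516, -0.433, 0.739], [0.819, -0.001, -0.573]]
force: [-0.3, -2.0, -1.9]
opening: 0.004
```

```bash
python3 arc.py "np.arange(.3,-.06,-.05)"; python3 - <<'E'
from h import *
snap('wrist','w15');snap('side','s15')
E
```

```text
t 25.5 pos [0.5928 0.0158 0.2046] F [-0.3 -2.  -1.9] open 0.004
[[0.249, 0.901, 0.355], [0.516, -0.433, 0.739], [0.819, -0.001, -0.573]] [-35.6  36.  103.   59.1  70.1 -46.5]
[-222.6    0.8  204.6] Fx,Fz -1.8960772031661 -1.9091279387754112
0.3 shift [-0.0001  0.0008 -0.0011] turn [-0.04 -0.02 -0.01] dist 0.001
0.25 shift [0.0089 0.0008 0.0024] turn [-0.04 -0.02 -0.01] dist 0.009
0.2 shift [0.0178 0.0008 0.0065] turn [-0.04 -0.02 -0.01] dist 0.019
0.15 shift [0.0264 0.0008 0.0109] turn [-0.04 -0.02 -0.01] dist 0.029
0.1 shift [0.0348 0.0008 0.0158] turn [-0.04 -0.02 -0.01] dist 0.038
0.05 shift [0.0429 0.0008 0.0211] turn [-0.04 -0.02 -0.01] dist 0.048
0.0 shift [0.0508 0.0008 0.0268] turn [-0.04 -0.02 -0.01] dist 0.057
-0.05 shift [0.0583 0.0008 0.0329] turn [-0.04 -0.02 -0.01] dist 0.067
```

View pics/w15.png

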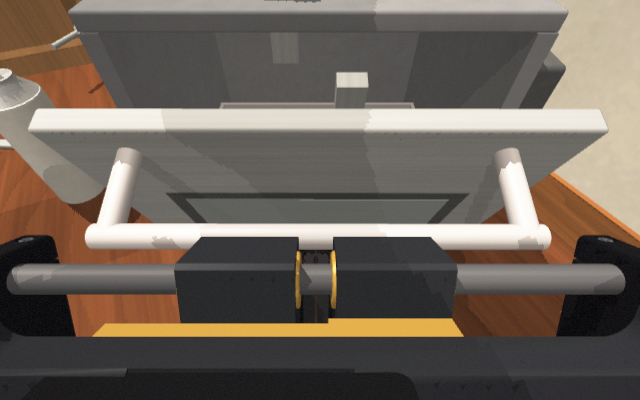

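>>> {"method": "apply_moves", "body": {"motion": "0.006 0 0.001 0 0 0 0; 0.012 0 0.004 0 0 0 0; 0.018 0 0.0065 0 0 0 0; 0.024 0 0.0095 0 0 0 0; 0.03 0 0.013 0 0 0 0; 0.035 0 0.016 0 0 0 0; 0.039 0 0.0185 0 0 0 0; 0.043 0 0.021 0 0 0 0"}}

```text
time_s: 26.6
position: [0.6113, 0.0529, 0.2275]
tcp_rot: [[0.249, 0.901, 0.356], [0.517, -0.434, 0.738], [0.819, 0.0, -0.573]]
force: [-2.7, -1.4, -2.5]
opening: 0.004
```

```bash
python3 arc.py "np.arange(.05,-.06,-.025)"
```

```text
t 26.6 pos [0.6113 0.0529 0.2275] F [-2.7 -1.4 -2.5] open 0.004
[[0.249, 0.901, 0.356], [0.517, -0.434, 0.738], [0.819, 0.0, -0.573]] [-31.   33.8 101.8  60.9  69.1 -41.8]
[-181.1    0.3  227.5] Fx,Fz -2.461668374409189 -2.5124691078058654
0.05 shift [0.0003 0.0003 0.0003] turn [ 0.03 -0.01 -0.01] dist 0.0
0.02 shift [0.0043 0.0003 0.0031] turn [ 0.03 -0.01 -0.01] dist 0.005
0.0 shift [0.0082 0.0003 0.0059] turn [ 0.03 -0.01 -0.01] dist 0.01
-0.03 shift [0.012  0.0003 0.0089] turn [ 0.03 -0.01 -0.01] dist 0.015
-0.05 shift [0.0158 0.0003 0.012 ] turn [ 0.03 -0.01 -0.01] dist 0.02
```

>>> {"method": "apply_moves", "body": {"motion": "0.002 0 0.0015 0 0 0 0; 0.004 0 0.003 0 0 0 0; 0.006 0 0.004 0 0 0 0; 0.007 0 0.005 0 0 0 0; 0.008 0 0.006 0 0 0 0; 0.009 0 0.0065 0 0 0 0; 0.01 0 0.007 0 0 0 0; 0.01 0 0.007 0 0 0 0"}}

```text
time_s: 27.6
position: [0.6159, 0.0618, 0.2305]
tcp_rot: [[0.25, 0.901, 0.356], [0.519, -0.435, 0.736], [0.817, 0.001, -0.576]]
force: [-3.8, -6.3, -2.9]
opening: 0.002
```

```bash
python3 arc.py "[0.,-.05]";python3 - <<'E'
from h import *
snap('wrist','w16');snap('side','s16')
E
```

```text
t 27.6 pos [0.6159 0.0618 0.2305] F [-3.8 -6.3 -2.9] open 0.002
[[0.25, 0.901, 0.356], [0.519, -0.435, 0.736], [0.817, 0.001, -0.576]] [-29.8  33.5 101.5  61.2  68.5 -40.7]
[-1.711e+02 -1.000e-01  2.305e+02] Fx,Fz -7.310188994033396 -2.9102541242576896
0.0 shift [ 0.     -0.0001 -0.0005] turn [ 0.08  0.19 -0.02] dist 0.0
-0.05 shift [ 0.0076 -0.0001  0.0056] turn [ 0.08  0.19 -0.02] dist 0.009
```

View pics/w16.png

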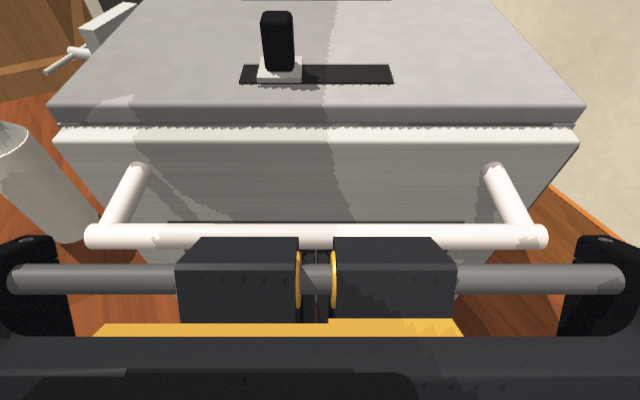

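>>> {"method": "apply_moves", "body": {"motion": "0.0006 0 0.0008 0 0 0 0; 0.0012 0 0.0016 0 0 0 0; 0.0018 0 0.0025 0 0 0 0; 0.0024 0 0.0034 0 0 0 0; 0.003 0 0.0043 0 0 0 0; 0.0035 0 0.005 0 0 0 0; 0.0035 0 0.005 0 0 0 0; 0.0035 0 0.005 0 0 0 0"}}

```text
time_s: 28.7
position: [0.6179, 0.0647, 0.2282]
tcp_rot: [[0.253, 0.9, 0.355], [0.524, -0.436, 0.732], [0.813, 0.001, -0.582]]
force: [-7.3, -14.4, -6.0]
opening: 0.003
```

```bash
python3 arc.py "[0.,-.05]"
```

```text
t 28.7 pos [0.6179 0.0647 0.2282] F [ -7.3 -14.4  -6. ] open 0.003
[[0.253, 0.9, 0.355], [0.524, -0.436, 0.732], [0.813, 0.001, -0.582]] [-29.3  33.7 101.4  61.2  67.8 -40.4]
[-167.7   -0.6  228.2] Fx,Fz -16.118385120376313 -6.0068578227353004
0.0 shift [-0.0001 -0.0006 -0.0047] turn [ 0.16  0.57 -0.07] dist 0.005
-0.05 shift [ 0.0075 -0.0006  0.0013] turn [ 0.16  0.57 -0.07] dist 0.008
```

>>> {"method": "apply_moves", "body": {"motion": "-0.004 0 -0.003 0 0 0 0; -0.012 0 -0.01 0 0 0 0; -0.02 0 -0.03 0 0 0 0; -0.022 0 -0.06 0 0 0 0; -0.022 0 -0.09 0 0 0 0; -0.022 0 -0.12 0 0 0 0; -0.022 0 -0.15 0 0 0 0; -0.022 0 -0.16 0 0 0 0"}}

```text
time_s: 29.7
position: [0.5567, -0.062, 0.3067]
tcp_rot: [[0.247, 0.9, 0.358], [0.517, -0.435, 0.737], [0.82, 0.003, -0.573]]
force: [0.2, 0.2, -0.1]
opening: 0.004
```

```bash
python3 - <<'E'
from h import *
s=st(); print(toov(s['position']))
snap('wrist','w17');snap('side','s17');snap('top','t17')
a=cv2.imread('pics/t17.png')[60:220,170:350]; cv2.imwrite('pics/c17.png',cv2.resize(a,None,fx=4,fy=4,interpolation=cv2.INTER_CUBIC)[:600])
for l in [(-134,137,275),(-134,-137,275),(-179,0,255),(-179,105,255),(-179,-105,255),(-120,140,287),(-120,-140,287)]: print(l,proj('wrist',ow(*l)).round(1))
E
```

```text
t 29.7 pos [ 0.5567 -0.062   0.3067] F [ 0.2  0.2 -0.1] open 0.004
[[0.247, 0.9, 0.358], [0.517, -0.435, 0.737], [0.82, 0.003, -0.573]] [-44.8  26.7  98.2  51.3  83.6 -38.9]
[-308.38973448   -0.36866196  306.71824502]
(-134, 137, 275) [173.5 114. ]
(-134, -137, 275) [460.4 114. ]
(-179, 0, 255) [317.1 161.7]
(-179, 105, 255) [202.1 161.7]
(-179, -105, 255) [432.1 161.7]
(-120, 140, 287) [170.3  94.6]
(-120, -140, 287) [463.7  94.6]
```

View pics/w17.png

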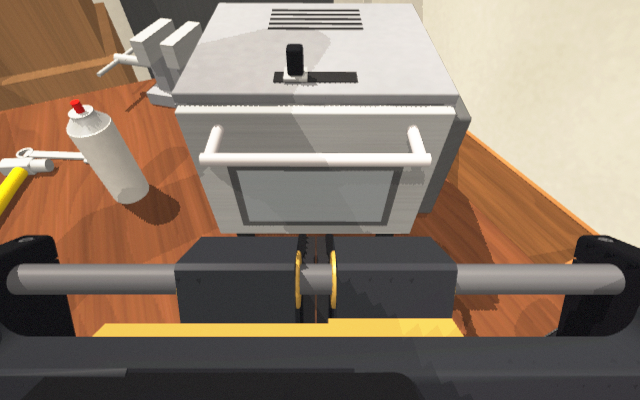

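View pics/c17.png

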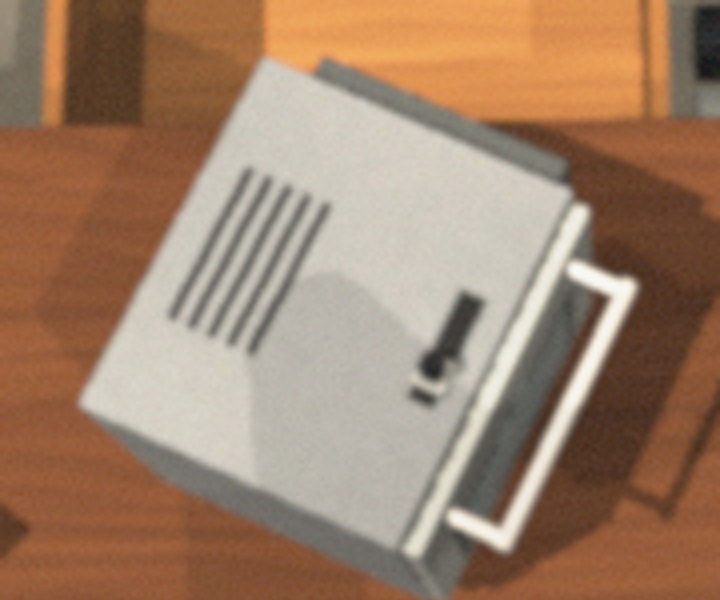

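View pics/s17.png

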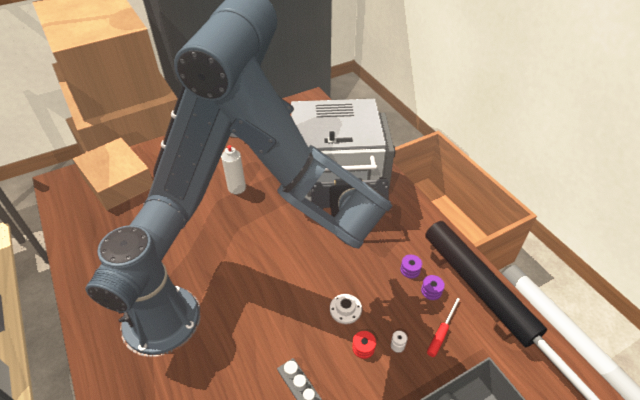

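```bash
python3 - <<'E'
from h import *
a=cv2.imread('pics/top0.png').astype(int); b=cv2.imread('pics/t17.png').astype(int)
d=np.abs(a-b).max(2)[100:205,275:335]; print((d>40).sum(), d.mean())
def f(i): 
    g=cv2.cvtColor(i.astype(np.uint8),cv2.COLOR_BGR2GRAY)[100:205,288:335].astype(np.float32); return g
print(cv2.phaseCorrelate(f(a),f(b)))
ys,xs=np.where(d>40); print(list(zip(xs+275,ys+100))[:30])
E
```

```text
104 10.401111111111112
((0.014473178440720602, 0.06720848029182491), 0.9448527885072026)
[(np.int64(279), np.int64(140)), (np.int64(280), np.int64(140)), (np.int64(278), np.int64(141)), (np.int64(279), np.int64(141)), (np.int64(280), np.int64(141)), (np.int64(281), np.int64(141)), (np.int64(278), np.int64(142)), (np.int64(279), np.int64(142)), (np.int64(280), np.int64(142)), (np.int64(288), np.int64(142)), (np.int64(289), np.int64(142)), (np.int64(277), np.int64(143)), (np.int64(278), np.int64(143)), (np.int64(279), np.int64(143)), (np.int64(280), np.int64(143)), (np.int64(285), np.int64(143)), (np.int64(288), np.int64(143)), (np.int64(289), np.int64(143)), (np.int64(278), np.int64(144)), (np.int64(279), np.int64(144)), (np.int64(285), np.int64(144)), (np.int64(288), np.int64(144)), (np.int64(289), np.int64(144)), (np.int64(284), np.int64(145)), (np.int64(285), np.int64(145)), (np.int64(288), np.int64(145)), (np.int64(277), np.int64(146)), (np.int64(278), np.int64(146)), (np.int64(279), np.int64(146)), (np.int64(284), np.int64(146))]
```

The top picture shows the bar and door within 0.07 px of where they were at the start, when the door was shut. Only the knob has moved. I'm handing in.

```bash
python3 - <<'E'
from h import *
print(bot.hand_in()); st()
E
```

```text
the job is handed in; nothing more can be done
None
the job is handed in; nothing more can be done
```

The piston is in the oven, the door is shut and the job is handed in at about 30 s of the 72 s allowed.

**What I did:**
- I slid the catch fully to its +y end, pulled gently, and the door came free on that first try. The catch is still there.
- I let the door down to its stop and stood the 60 mm piston upright on the tray.
- I pushed the door up by its bar until it met its stop, with about 17 N on the tool, and backed clear.

**Last checks:**
- **Door:** in the top picture the door and bar are within 0.07 px of where they were at the start, when the door was shut.
- **Piston:** it was upright on the tray after I let go, and still upright with the door half up. With the door shut I could no longer see it.
- **Other parts:** the plunger, the gland and the spray can look to be where they started, by eye. I did not measure them.
- **Robot:** it was touching nothing, with wrist force near zero.

**What disagreed or came close:**
- **Force at the stop:** pressing the door down onto its stop put about 40 N on the fingertips for a moment. I backed off at once. That is about the 40 N limit given for the arm and gripper body, but only the fingertips were touching.
- **Camera offset:** the wrist camera placed things about 3–5 mm away from the top camera, so I used positions in between.

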